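# Knock stuck jars out of the cold block and seat them in the carrier

## Task

Empty the cold block into the carrier: pick up the crumpled paper wipes lying on the block, the carrier and the bench and drop them in the waste bin, push each sample jar that is stuck in the block up out of its bore by lifting the knob of the knock-out rod beneath it, and stand every jar gently in a dished cup of the black carrier, one to a cup, fully seated and upright. Never tip a jar over, push all the knock-out rods fully down again when their jars are out, and leave the other things on the bench where they are.

Things in the scene. Friction and masses are not known exactly. Their poses are not given: they have to be found in the camera images.
- block: Cold block on its knock-out stand, fixed: aluminium, 80 mm (x) by 250 mm (y), its flat top 155 mm above the bench. Round bores 1, 2, 3, each 50 mm across and 77 mm deep, at x = 0, y = +80, 0, -80 mm. End cheeks out to y = +-135 mm. Origin under the block's middle at bench height, z up; x points away from the knob side: the knobs stand in front, at x = -90 mm.
- carrier: Black carrier fixed to the bench, 270 x 86 mm, with three round grey cups of smooth, slippery plastic 74 mm across, 80 mm apart along its x axis. Each cup has a dished top (a cone sloping 40 degrees), rim 40 mm above the bench and 66 mm wide inside, in which a jar's tapered base slides down and centres itself. Origin under its middle at bench height.
- bin: Open grey waste bin fixed to the bench, 150 x 150 mm outside, 110 mm high, 5 mm walls. Origin under its middle at bench height.
- jar1: Squat sample jar with a white screw cap, 46 mm diameter all the way up, 75 mm tall, about 0.15 kg, base a blunt cone (sides 40 degrees from level, 13 mm tall, tip flat and 16 mm across). Origin at the middle of the tip, z up along the jar. Starts sunk in bore 1, its cap 5 mm below the block's top. May be absent.
- rod1 (a joint): Knock-out rod under bore 1, m: 0 fully down, 0.046 fully up. Lifting its black knob slides it straight up through a hole in the bore's floor; it meets the jar after 4 mm and raises it by up to 42 mm, the cap then standing 37 mm above the block. It stays where it is left; about 10 N lifts it, about 5 N pushes it down.
- knob1 (a point): Centre of the top face of the lifting knob of rod 1: a black knob 28 mm across and 27 mm tall to grip, under a flange 36 mm across and 8 mm thick whose top is this point. It stands on a 12 mm post, 90 mm in front of the bore's axis, 150 mm above the bench when down, and moves with the rod.
- seat1 (a point): Where the middle of a jar's tip comes to rest in cup 1 of the carrier (19 mm above the bench, on the cup's axis).
- jar2: Squat sample jar with a white screw cap, 46 mm diameter all the way up, 75 mm tall, about 0.15 kg, base a blunt cone (sides 40 degrees from level, 13 mm tall, tip flat and 16 mm across). Origin at the middle of the tip, z up along the jar. Starts sunk in bore 2, its cap 5 mm below the block's top. May be absent.
- rod2 (a joint): Knock-out rod under bore 2, m: 0 fully down, 0.046 fully up. Lifting its black knob slides it straight up through a hole in the bore's floor; it meets the jar after 4 mm and raises it by up to 42 mm, the cap then standing 37 mm above the block. It stays where it is left; about 10 N lifts it, about 5 N pushes it down.
- knob2 (a point): Centre of the top face of the lifting knob of rod 2: a black knob 28 mm across and 27 mm tall to grip, under a flange 36 mm across and 8 mm thick whose top is this point. It stands on a 12 mm post, 90 mm in front of the bore's axis, 150 mm above the bench when down, and moves with the rod.
- seat2 (a point): Where the middle of a jar's tip comes to rest in cup 2 of the carrier (19 mm above the bench, on the cup's axis).
- jar3: Squat sample jar with a white screw cap, 46 mm diameter all the way up, 75 mm tall, about 0.15 kg, base a blunt cone (sides 40 degrees from level, 13 mm tall, tip flat and 16 mm across). Origin at the middle of the tip, z up along the jar. Starts sunk in bore 3, its cap 5 mm below the block's top. May be absent.
- rod3 (a joint): Knock-out rod under bore 3, m: 0 fully down, 0.046 fully up. Lifting its black knob slides it straight up through a hole in the bore's floor; it meets the jar after 4 mm and raises it by up to 42 mm, the cap then standing 37 mm above the block. It stays where it is left; about 10 N lifts it, about 5 N pushes it down.
- knob3 (a point): Centre of the top face of the lifting knob of rod 3: a black knob 28 mm across and 27 mm tall to grip, under a flange 36 mm across and 8 mm thick whose top is this point. It stands on a 12 mm post, 90 mm in front of the bore's axis, 150 mm above the bench when down, and moves with the rod.
- seat3 (a point): Where the middle of a jar's tip comes to rest in cup 3 of the carrier (19 mm above the bench, on the cup's axis).
- wipe1: Crumpled paper wipe, a stiff off-white ball 54 to 58 mm across and 54 mm tall, 15 g, origin at its centre; starts on top of the block. May be absent.
- wipe2: Crumpled paper wipe, a stiff off-white ball 54 to 58 mm across and 54 mm tall, 15 g, origin at its centre; starts in the carrier's middle cup. May be absent.
- wipe3: Crumpled paper wipe, a stiff off-white ball 54 to 58 mm across and 54 mm tall, 15 g, origin at its centre; starts on the bench in front of the block. May be absent.
- wipe4: Crumpled paper wipe, a stiff off-white ball 54 to 58 mm across and 54 mm tall, 15 g, origin at its centre; starts on the bench in front of the block. May be absent.
- tape: Roll of tape lying on the bench, 90 mm across, 25 mm high, origin under its centre. Not part of the job.
- mouse: Black computer mouse, 105 x 60 x 34 mm, origin under its centre. Not part of the job.
Things that resemble listed ones, but are neither listed nor needed, are in the scene too. What is shaped like the wipe3 but blue or green is not meant. What is shaped like the jar2 but orange is not meant.

How it is judged:
By the outcome, as a careful person would: the job done as asked, in the order asked, and still so for the second after the job is handed in, with the robot touching nothing.
Of jar1, jar2, jar3 only 2 to 3 are there at a start; the rules pass over those that are not, and their reading is None.
Of wipe1, wipe2, wipe3, wipe4 only 3 to 4 are there at a start; the rules pass over those that are not, and their reading is None.
At some moment in a run one of wipe3, wipe4 may be knocked a few centimetres aside while the robot is not near it.
It also fails if it takes over 210 s, if anything falls off the work surface, if the arm or the gripper's body presses on something with over 40 N, if the wrist force passes 120 N, or if a joint passes its speed limit or range.

## Robot

A 6-joint arm with a two-finger parallel gripper is mounted at the origin on the work surface. World frame = base frame: x ahead of the robot, y to its left, z up, the work surface at z = 0. Lengths are in mm, angles in degrees, forces in N, time in s.
With the tool pointing down it reaches from about 275 to 750 mm from the base axis. Payload 10.2 kg.
Tool frame: the origin (TCP) lies on the centre line of the jaws, within the pads' length; the fingertips stand 17 mm ahead of it and the grasp point (between the pads) lies 2 mm behind it; z points along the fingers, y is the line along which they close (so a half turn about z gives the same grasp; the last joint's range is limited). The gripper opens to 85 mm and grips with 20 to 120 N. Pads are 22 mm wide; open, the fingers measure 114 mm over their backs; the gripper's body (76 mm by 85 mm) begins 54 mm behind the grasp point. The pads swing forward as they close: fully open they stand 13 mm farther back than shut.
Start: joints at [-77.831, 17.928, 85.812, -0, 76.261, -12.8], TCP at [221.61, -475.941, 222.894] pointing down, gripper open.
Joint ranges: [-168.41, 168.41], [-55.51, 124.54], [10.69, 146.95], [-70.63, 250.63], [1, 178], [-165.06, 165.06]. Speed limits (degrees/s): [136.94, 136.94, 172.46, 180, 180, 180].

## Interface

Orientations are given as a 3x3 rotation matrix whose columns are the frame's x, y, z axes.
In Python, from plant import * gives the robot as it stands.
- The arm moves only by the tool send_rows, never from a script. Its argument "moves" is a list of rows, each a list of 7 numbers: the opening, from -1 (shut) to 1 (fully open), then the shift along the tool's x, y, z each as a share of 30 mm, from -1 to 1, then the turn, a rotation vector about the tool's x, y, z each as a share of 5 degrees, from -1 to 1. A call has 1 to 10 rows; each row shifts and turns the commanded pose from where the row before left it, along the tool's axes as they then stand; what a row does not reach is not made up. A row lasts 1/8 s, in which the tool goes at most 62.5 mm and 10.7 degrees, less where a joint would pass 70% of its speed; a pose out of reach is approached as far as the arm can. A call with a number of a shift or a turn outside -1 to 1 is refused whole. A call with a gripper value outside its range is refused whole. The fingers move at their own pace and stop on an object; "newtons" is the grip in N (left out, the last holds). Time passes only in rows, so rows that do not move let the fingers close. It gives the time, the measured TCP pose, the force, the opening and the grip force at its end, in the units of the state.
- get_state(): the state, without advancing time (a new reading comes with each control period).
- get_image(name): name is "side" or "top"; returns (picture, depth): 420x560x3 uint8, red, green, blue; 420x560 float32, mm along the optical axis (not along the pixel's ray), 0 where there is no reading.
- get_calibration(name): a dict with "K" (3x3 intrinsics, pixels), "k1" (the pictures are not rectified: a ray, as slopes to the right and down, at radius r is drawn at 1 + k1 r^2 times it, then the intrinsics apply), "view" (4x4, takes a point from world to camera coordinates). Camera axes: x right, y down, z forward; pixel columns grow to the right and rows downward; lengths in mm; the calibration is good to about 2 mm. A picture is of the moment at which its call begins. get_calibration takes no time and is no camera call.
- sign_off(): hands the job in; it is judged then, once.
The state is a dict: "time": time; "joints": joint angles; "qvel": joint speeds; "tau": joint torques, N m; "tcp_pos": TCP position; "tool_rot": TCP orientation; "wrist_force": force on the tool from outside, world axes, zero at the start; "wrist_torque": the same for the moment, N m; "finger_gap": opening from 0.0 (shut) to 1.0 (fully open); "grasp_force": force on a finger pad.
Only numpy, scipy, OpenCV 4.12 (cv2) and the standard library are available. Lean on these libraries where they do the work, as an engineer would, in place of code of your own. Each camera call takes 0.05 s, during which the arm holds its last target. There are 200 camera calls.

## Working session

There is one attempt and no reset: what is moved stays moved. The work goes in short steps, Python scripts to look and compute and a tool call to move; the robot and the scene stay as the last step left them, time stands still between calls to the robot, and variables do not carry over. Pictures are saved under pics/ and viewed, at most 14 in all, crops included, and the job is handed in when it is done.

Besides the shell and the picture viewer there is one more tool, called after "Call:" as name([rows], argument=value, ...), one row to a line, values as JSON. send_rows: Moves the arm, as the interface text tells. Shift numbers are shares of 30 mm and turn numbers shares of 5 degrees, none past 1 either way. Its arguments: {"type":"object","properties":{"moves":{"type":"array","items":{"type":"array","items":{"type":"number"}}},"newtons":{"type":"number"}},"required":["moves"]}

```bash
ls; mkdir -p pics; cat > h.py <<'E'
from plant import *
import numpy as np, cv2
def cal(n):
    c=get_calibration(n); return np.array(c["K"]),c["k1"],np.array(c["view"])
def rays(n,uv):
    K,k1,V=cal(n); uv=np.asarray(uv,float).reshape(-1,1,2)
    p=cv2.undistortPoints(uv,K,np.array([k1,0,0,0,0.]),None,None)[:,0] if 1 else 0
    R=V[:3,:3]; o=-R.T@V[:3,3]
    return o,np.c_[p,np.ones(len(p))]@R
def onplane(n,uv,z):
    o,d=rays(n,uv); return o+d*((z-o[2])/d[:,2])[:,None]
def cloud(n,D):
    h,w=D.shape; v,u=np.mgrid[:h,:w]
    o,d=rays(n,np.c_[u.ravel(),v.ravel()]); return (o+d*D.reshape(-1,1)).reshape(h,w,3)
def proj(n,P):
    K,k1,V=cal(n); return cv2.projectPoints(np.asarray(P,float).reshape(-1,1,3),cv2.Rodrigues(V[:3,:3])[0],V[:3,3],K,np.array([k1,0,0,0,0.]))[0][:,0]
E
python3 - <<'E'
from h import *
for n in("side","top"):
    im,D=get_image(n); cv2.imwrite(f"pics/{n}0.png",cv2.resize(im[:,:,::-1],(784,588))); np.savez(f"{n}0.npz",im=im,D=D)
    K,k,V=cal(n); print(n,K,k,(-V[:3,:3].T@V[:3,3]).round(),V[:3,:3].round(2).tolist(), (D>0).mean())
s=get_state(); print(s["tcp_pos"],s["tool_rot"],s["finger_gap"],s["time"])
E
```

```text
pics
side [[416.9395745    0.         282.36109137]
 [  0.         416.9395745  212.97182824]
 [  0.           0.           1.        ]] 0.001869331182233012 [ 503. -755.  639.] [[1.0, -0.07, 0.0], [-0.04, -0.53, -0.85], [0.06, 0.84, -0.53]] 0.9961862244897959
top [[494.71338596   0.         275.03514626]
 [  0.         494.71338596 204.5439634 ]
 [  0.           0.           1.        ]] -0.0734575630596806 [ 367.   82. 1275.] [[0.02, -1.0, 0.01], [-0.99, -0.02, -0.15], [0.15, -0.01, -0.99]] 0.9959566326530612
[ 221.56493221 -475.71274989  222.39326038] [[ 9.06522520e-01  4.22157387e-01 -2.48952923e-04]
 [ 4.22157393e-01 -9.06521882e-01  1.10141654e-03]
 [ 2.39289857e-04 -1.10355622e-03 -9.99999362e-01]] 1.0028020005088099 0.1
```

View pics/top0.png

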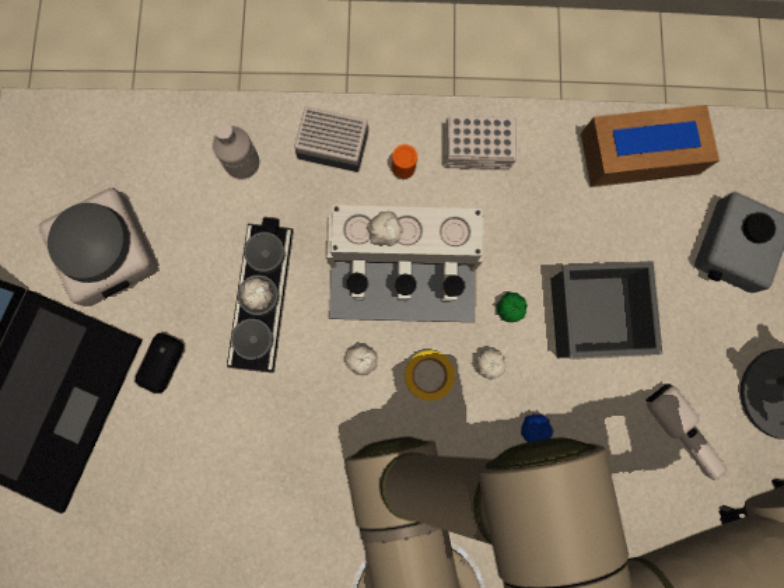

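View pics/side0.png

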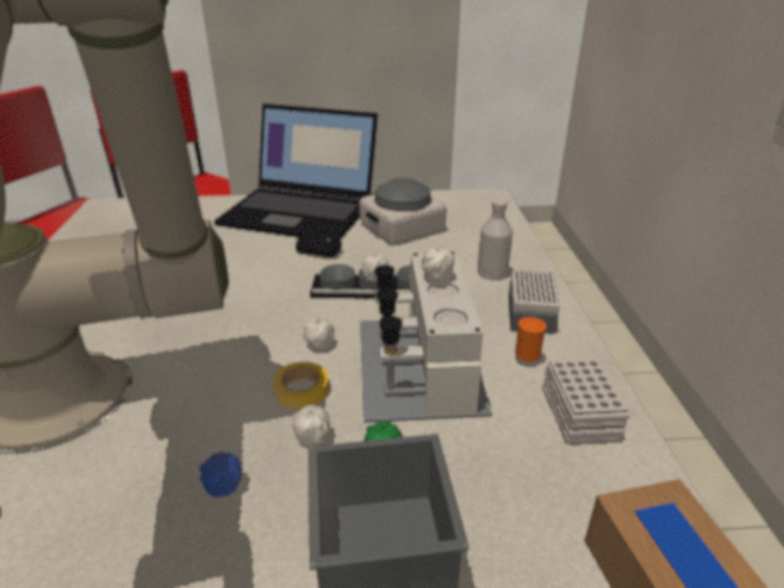

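The top view shows four off-white wipes: block (385,228), carrier cup (257,293), and bench (361,358) and (490,361). Lookalikes are the blue ball (537,428), the green ball (512,306), the orange jar (404,160) and the tape (430,375). Knobs are at (357,284), (405,284) and (453,285). Next I'll measure with depth.

```bash
python3 - <<'E'
from h import *
T=np.load("top0.npz"); C=cloud("top",T["D"]); im=T["im"]
H,S,Vv=cv2.split(cv2.cvtColor(im,cv2.COLOR_RGB2HSV))
def at(u,v,r=3):
    u,v=int(u/1.4),int(v/1.4); return np.median(C[v-r:v+r+1,u-r:u+r+1].reshape(-1,3),0).round(1)
for k,p in dict(bore1=(350,230),bore1b=(362,236),bore2=(414,232),bore3=(455,231),w1=(385,226),w2=(257,293),w3=(361,358),w4=(490,361),k1=(357,284),k2=(405,284),k3=(453,285),cupA=(264,252),cupC=(252,340),bin=(600,308),tape=(430,350),green=(512,306),bench=(300,400),blkT=(340,215)).items(): print(k,at(*p))
# wipes: points in region sphere fit via bounding of heights
def reg(name,c,rad,zlo,zhi):
    m=(np.hypot(C[...,0]-c[0],C[...,1]-c[1])<rad)&(C[...,2]>zlo)&(C[...,2]<zhi)
    P=C[m]; b=cv2.minEnclosingCircle(P[:,:2].astype(np.float32)); r=cv2.minAreaRect(P[:,:2].astype(np.float32))
    print(name,m.sum(),"ctr",np.round(b[0],1),"r",round(b[1],1),"rect",[np.round(x,1) for x in r],"ztop",np.percentile(P[:,2],98).round(1))
for n,p,z in(("w1",(385,226),165),("w2",(257,293),48),("w3",(361,358),12),("w4",(490,361),12)):
    reg(n,at(*p),45,z,z+80)
for n,p in(("k1",(357,284)),("k2",(405,284)),("k3",(453,285))): reg(n,at(*p),25,135,165)
for n,p in(("cA",(264,252)),("cC",(252,340))): reg(n,at(*p),42,34,46)
reg("bin",at(600,308),130,100,120)
reg("block",at(407,236),160,148,160)
reg("tape",at(430,350),90,15,32)
reg("car",at(257,293),150,8,60)
E
```

```text
bore1 [635.6 132.1 147.6]
bore1b [626.9 113.1 147.7]
bore2 [636.1  26.8 147.8]
bore3 [638.3 -43.5 147.6]
w1 [629.3  74.3 206.5]
w2 [535.5 295.5  77.3]
w3 [429.5 112.   51.7]
w4 [ 429.8 -118.1   50.5]
k1 [546.3 117.7 149.9]
k2 [547.7  39.4 149.8]
k3 [547.5 -39.  150. ]
cupA [620.2 297.3  19.3]
cupC [459.  309.1  19.2]
bin [ 532.5 -330.5    5.5]
tape [446.3 -13.5  22.1]
green [ 528.  -155.    50.2]
bench [353.  220.8  -0.5]
blkT [659.5 151.3 155. ]
w1 460 ctr [629.6  73.3] r 28.8 rect [array([629.7,  72.6]), array([54. , 52.5]), np.float64(1.6)] ztop 209.1
w2 404 ctr [538.2 301. ] r 29.5 rect [array([536.4, 299.9]), array([54.6, 55.1]), np.float64(26.9)] ztop 81.2
w3 405 ctr [427.  109.9] r 29.8 rect [array([428.2, 110. ]), array([55.4, 55.2]), np.float64(1.4)] ztop 54.3
w4 382 ctr [ 427.  -119.7] r 29.4 rect [array([ 425. , -121.2]), array([53. , 53.9]), np.float64(69.8)] ztop 53.9
k1 186 ctr [546.6 117.5] r 17.7 rect [array([546.2, 117.8]), array([33.3, 32.4]), np.float64(1.4)] ztop 154.4
k2 185 ctr [546.   37.3] r 17.9 rect [array([546.1,  37.6]), array([34.2, 33.2]), np.float64(43.9)] ztop 154.8
k3 168 ctr [546.6 -42.6] r 17.7 rect [array([546.5, -41.5]), array([31. , 33.7]), np.float64(45.8)] ztop 154.2
cA 322 ctr [617.9 293.1] r 37.3 rect [array([617.6, 293.7]), array([71.7, 72.4]), np.float64(2.0)] ztop 43.8
cC 358 ctr [457.9 307.8] r 37.5 rect [array([458.3, 307.6]), array([73., 72.]), np.float64(47.1)] ztop 44.3
bin 1243 ctr [ 518.9 -319.6] r 112.5 rect [array([ 518.2, -318.7]), array([163.8, 163. ]), np.float64(3.7)] ztop 115.1
block 3118 ctr [628.7  38. ] r 131.4 rect [array([603.1,  38.6]), array([247.7, 149.3]), np.float64(89.9)] ztop 158.8
tape 611 ctr [440.9 -17.5] r 84.4 rect [array([440.4, -36.2]), array([130.2, 165. ]), np.float64(89.1)] ztop 30.4
car 3354 ctr [539.6 291.2] r 145.2 rect [array([547.3, 286.3]), array([257.1, 268.5]), np.float64(34.7)] ztop 45.5
```

Depth puts jar caps at about 148 in all three bores, so all three jars are present, and there are four wipes. Block centre is about (636,38) with yaw 0, the cups are at (618,293), (538,300.5) and (458,307.7), and the bin is at (518,-319). First I'll align the tool and head toward wipe4.

Call:
send_rows([
  [1, 0, 0, 0, 0, 0, 1],
  [1, 0, 0, 0, 0, 0, 1],
  [1, 0, 0, 0, 0, 0, 1],
  [1, 0, 0, 0, 0, 0, 1],
  [1, 0, 0, 0, 0, 0, 1],
  [1, 0.6, -1, 0.2, 0, 0, 0],
  [1, 0.6, -1, 0.2, 0, 0, 0],
  [1, 0.6, -1, 0.2, 0, 0, 0],
  [1, 0.6, -1, 0.2, 0, 0, 0],
  [1, 0.6, -1, 0.2, 0, 0, 0],
], newtons=25)

```text
time: 1.35
tcp_pos: [312.1, -324.8, 192.5]
tool_rot: [[1.0, -0.001, -0.0], [-0.001, -1.0, 0.0], [-0.0, -0.0, -1.0]]
wrist_force: [-0.5, -0.1, -0.1]
finger_gap: 0.998
grasp_force: 0.0
```

```bash
cat >> h.py <<'E'
def st():
    s=get_state(); print("t",round(s["time"],2),"tcp",np.round(s["tcp_pos"],1),"F",np.round(s["wrist_force"],1),"gap",round(s["finger_gap"]*85,1),"g",round(s["grasp_force"],1)); return s
def togo(x,y,z):
    p=get_state()["tcp_pos"]; R=np.array(get_state()["tool_rot"]); print("togo/30",((R.T@(np.array([x,y,z])-p))/30).round(2))
def wipes(n="top",save=None):
    im,D=get_image(n); 
    if save: cv2.imwrite(save,im[:,:,::-1])
    C=cloud(n,D); H,S,V=cv2.split(cv2.cvtColor(im,cv2.COLOR_RGB2HSV))
    m=((C[...,2]>14)&(C[...,2]<62)&(C[...,0]>330)&(C[...,0]<500)&(C[...,1]>-200)&(C[...,1]<190)&(S<80)).astype(np.uint8)
    k,l,s,c=cv2.connectedComponentsWithStats(m)
    for i in range(1,k):
        if s[i,4]>100: P=C[l==i]; b=cv2.minAreaRect(P[:,:2].astype(np.float32)); print("wipe?",s[i,4],np.round(b[0],1),np.round(b[1],1),"ztop",P[:,2].max().round(1))
E
python3 - <<'E'
from h import *
st(); wipes(); togo(427,-120,120)
print(np.round(get_state()["tool_rot"],3).tolist())
E
```

```text
t 1.35 tcp [ 312.1 -324.8  192.5] F [-0.5 -0.1 -0.1] gap 84.8 g 0.0
wipe? 405 [428.2 110.1] [55.4 55.5] ztop 57.2
wipe? 381 [ 425.2 -121.5] [52.2 54. ] ztop 56.8
togo/30 [ 3.8  -6.71  2.41]
[[1.0, 0.001, -0.0], [0.001, -1.0, 0.003], [-0.0, -0.003, -1.0]]
```

Call:
send_rows([
  [1, 0.547, -0.973, 0.4, 0, 0, 0],
  [1, 0.547, -0.973, 0.4, 0, 0, 0],
  [1, 0.547, -0.973, 0.4, 0, 0, 0],
  [1, 0.547, -0.973, 0.4, 0, 0, 0],
  [1, 0.547, -0.973, 0.4, 0, 0, 0],
  [1, 0.547, -0.973, 0.4, 0, 0, 0],
  [1, 0.547, -0.973, 0.4, 0, 0, 0],
  [1, 0, 0, 0.9, 0, 0, 0],
  [1, 0, 0, 0.9, 0, 0, 0],
  [1, 0, 0, 0.9, 0, 0, 0],
])

```text
time: 2.65
tcp_pos: [426.6, -121.7, 27.0]
tool_rot: [[1.0, -0.0, -0.0], [-0.0, -1.0, 0.0], [-0.0, -0.0, -1.0]]
wrist_force: [0.1, -0.2, -0.3]
finger_gap: 1.0
grasp_force: 0.0
```

Call:
send_rows([
  [-1, 0, 0, 0, 0, 0, 0],
  [-1, 0, 0, 0, 0, 0, 0],
  [-1, 0, 0, 0, 0, 0, 0],
  [-1, 0, 0, 0, 0, 0, 0],
  [-1, 0, 0, 0, 0, 0, 0],
])

```text
time: 3.28
tcp_pos: [427.3, -122.1, 29.1]
tool_rot: [[1.0, -0.0, 0.002], [-0.0, -1.0, -0.001], [0.002, 0.001, -1.0]]
wrist_force: [-0.7, 0.9, 7.9]
finger_gap: 0.563
grasp_force: 25.7
```

Call:
send_rows([
  [-1, 0, 0, -1, 0, 0, 0],
  [-1, 0, 0, -1, 0, 0, 0],
  [-1, 0, 0, -1, 0, 0, 0],
  [-1, 0.3, 0.81, -0.3, 0, 0, 0],
  [-1, 0.3, 0.81, -0.3, 0, 0, 0],
  [-1, 0.3, 0.81, -0.3, 0, 0, 0],
  [-1, 0.3, 0.81, -0.2, 0, 0, 0],
  [-1, 0.3, 0.81, -0.2, 0, 0, 0],
  [-1, 0.3, 0.81, 0, 0, 0, 0],
  [-1, 0.3, 0.81, 0, 0, 0, 0],
])

```text
time: 4.53
tcp_pos: [489.8, -292.7, 157.6]
tool_rot: [[1.0, -0.001, 0.001], [-0.001, -1.0, -0.001], [0.001, 0.001, -1.0]]
wrist_force: [0.5, 0.4, 0.8]
finger_gap: 0.559
grasp_force: 25.4
```

Call:
send_rows([
  [-1, 0, 0, 0.5, 0, 0, 0],
  [1, 0, 0, 0.3, 0, 0, 0],
  [1, 0, 0, 0, 0, 0, 0],
  [1, 0, 0, 0, 0, 0, 0],
  [1, 0, 0, -0.5, 0, 0, 0],
  [1, 0, 0, -0.5, 0, 0, 0],
])

```text
time: 5.28
tcp_pos: [489.8, -292.0, 164.7]
tool_rot: [[1.0, -0.0, 0.001], [-0.0, -1.0, -0.001], [0.001, 0.001, -1.0]]
wrist_force: [0.6, 0.7, -0.3]
finger_gap: 1.002
grasp_force: 0.0
```

```bash
python3 - <<'E'
from h import *
st(); wipes(save="pics/t1.png"); togo(428,110,140)
E
```

```text
t 5.28 tcp [ 489.8 -292.   164.7] F [ 0.6  0.7 -0.3] gap 85.1 g 0.0
wipe? 404 [428.4 110. ] [55.7 55.2] ztop 57.0
togo/30 [ -2.09 -13.42   0.84]
```

View pics/t1.png

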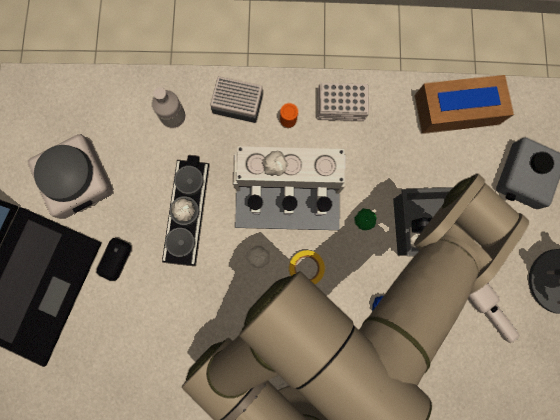

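Wipe4 is out of sight in the bin. Wipe3 is still at (258,257), so I'm going to it.

Call:
send_rows([
  [1, -0.149, -0.958, 0.1, 0, 0, 0],
  [1, -0.149, -0.958, 0.1, 0, 0, 0],
  [1, -0.149, -0.958, 0.1, 0, 0, 0],
  [1, -0.149, -0.958, 0.1, 0, 0, 0],
  [1, -0.149, -0.958, 0.1, 0, 0, 0],
  [1, -0.149, -0.958, 0.1, 0, 0, 0],
  [1, -0.149, -0.958, 0.1, 0, 0, 0],
  [1, -0.149, -0.958, 0.1, 0, 0, 0],
  [1, -0.149, -0.958, 0.1, 0, 0, 0],
  [1, -0.149, -0.958, 0.1, 0, 0, 0],
])

```text
time: 6.58
tcp_pos: [445.1, -3.6, 133.6]
tool_rot: [[1.0, -0.001, 0.001], [-0.001, -1.0, -0.0], [0.001, 0.0, -1.0]]
wrist_force: [-0.3, -0.3, 0.8]
finger_gap: 1.0
grasp_force: 0.0
```

```bash
python3 - <<'E'
from h import *
st(); wipes(); wipes("side");togo(428,110,27)
E
```

```text
t 6.58 tcp [445.1  -3.6 133.6] F [-0.3 -0.3  0.8] gap 85.0 g 0.0
wipe? 405 [428.4 110. ] [55.8 55.2] ztop 57.4
wipe? 320 [429.3 106.1] [53.1 46.5] ztop 52.6
togo/30 [-0.55 -3.75  3.55]
```

Call:
send_rows([
  [1, -0.14, -0.95, 0, 0, 0, 0],
  [1, -0.14, -0.95, 0, 0, 0, 0],
  [1, -0.14, -0.95, 0, 0, 0, 0],
  [1, -0.14, -0.9, 0.5, 0, 0, 0],
  [1, 0, 0, 1, 0, 0, 0],
  [1, 0, 0, 1, 0, 0, 0],
  [1, 0, 0, 0.95, 0, 0, 0],
  [-1, 0, 0, 0, 0, 0, 0],
  [-1, 0, 0, 0, 0, 0, 0],
  [-1, 0, 0, 0, 0, 0, 0],
])

```text
time: 7.92
tcp_pos: [430.7, 108.0, 32.4]
tool_rot: [[1.0, -0.001, 0.006], [-0.001, -1.0, -0.0], [0.006, 0.0, -1.0]]
wrist_force: [-3.8, -0.4, 29.7]
finger_gap: 0.524
grasp_force: 24.0
```

Call:
send_rows([
  [-1, 0, 0, 0, 0, 0, 0],
  [-1, 0, 0, 0, 0, 0, 0],
  [-1, 0, 0, -1, 0, 0, 0],
  [-1, 0, 0, -1, 0, 0, 0],
  [-1, 0, 0.5, -1, 0, 0, 0],
  [-1, 0.1, 1, -1, 0, 0, 0],
  [-1, 0.1, 1, -0.6, 0, 0, 0],
  [-1, 0.1, 1, 0, 0, 0, 0],
  [-1, 0.1, 1, 0, 0, 0, 0],
  [-1, 0.1, 1, 0, 0, 0, 0],
])

```text
time: 9.18
tcp_pos: [443.5, -58.1, 168.9]
tool_rot: [[1.0, -0.001, 0.002], [-0.001, -1.0, -0.001], [0.002, 0.001, -1.0]]
wrist_force: [1.4, 0.5, 0.1]
finger_gap: 0.001
grasp_force: 0.0
```

```bash
python3 - <<'E'
from h import *
st(); togo(488,-345,150)
E
```

```text
t 9.18 tcp [443.5 -58.1 168.9] F [1.4 0.5 0.1] gap 0.1 g 0.0
togo/30 [1.49 9.56 0.64]
```

The grip slipped. I'll look for the wipe.

```bash
python3 - <<'E'
from h import *
wipes(save="pics/t2.png"); im,D=get_image("side"); cv2.imwrite("pics/s2.png",cv2.resize(im[:,:,::-1],(784,588)))
E
```

```text
wipe? 397 [432.4  95.1] [53.2 55.5] ztop 61.1
```

View pics/s2.png

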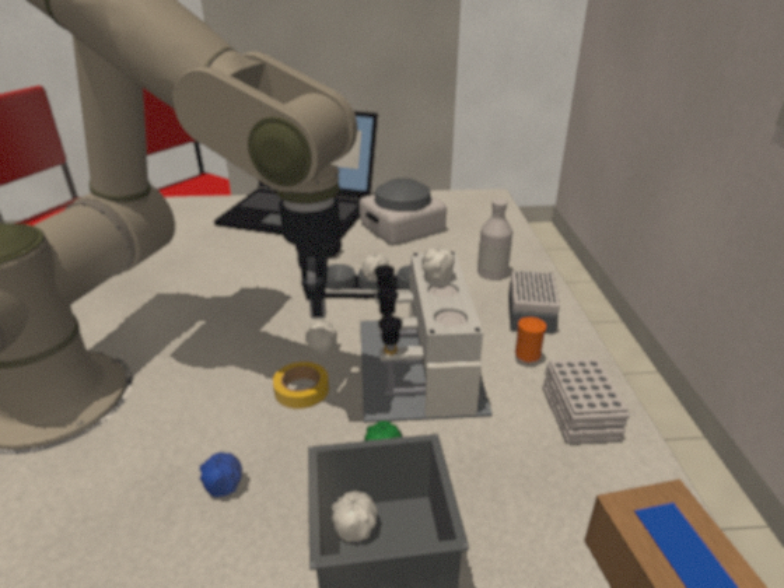

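Wipe4 is in the bin at (354,517) in the side view. Wipe3 dropped and stands at about (432,95). The pads sit farther back when part-open, so I'll grip about 8 mm lower.

Call:
send_rows([
  [1, -0.06, -0.85, 0, 0, 0, 0],
  [1, -0.06, -0.85, 0, 0, 0, 0],
  [1, -0.06, -0.85, 0.2, 0, 0, 0],
  [1, -0.06, -0.85, 0.4, 0, 0, 0],
  [1, -0.06, -0.85, 0.7, 0, 0, 0],
  [1, -0.06, -0.85, 0.7, 0, 0, 0],
  [1, 0, 0, 1, 0, 0, 0],
  [1, 0, 0, 1, 0, 0, 0],
  [1, 0, 0, 0.98, 0, 0, 0],
  [1, 0, 0, 0, 0, 0, 0],
])

```text
time: 10.52
tcp_pos: [431.7, 96.5, 17.7]
tool_rot: [[1.0, -0.0, -0.002], [-0.0, -1.0, 0.0], [-0.002, -0.0, -1.0]]
wrist_force: [0.0, -1.2, 0.2]
finger_gap: 0.997
grasp_force: 0.0
```

Call:
send_rows([
  [-1, 0, 0, 0, 0, 0, 0],
  [-1, 0, 0, 0, 0, 0, 0],
  [-1, 0, 0, 0, 0, 0, 0],
  [-1, 0, 0, 0, 0, 0, 0],
])

```text
time: 11.02
tcp_pos: [433.6, 96.2, 19.8]
tool_rot: [[1.0, -0.001, 0.003], [-0.001, -1.0, 0.0], [0.003, -0.0, -1.0]]
wrist_force: [-1.5, 1.1, 11.3]
finger_gap: 0.632
grasp_force: 24.0
```

Call:
send_rows([
  [-1, 0, 0, -0.5, 0, 0, 0],
  [-1, 0, 0, -1, 0, 0, 0],
  [-1, 0, 0, -1, 0, 0, 0],
  [-1, 0, 0.8, -1, 0, 0, 0],
  [-1, 0, 1, -0.8, 0, 0, 0],
  [-1, 0, 1, -0.5, 0, 0, 0],
  [-1, 0, 1, 0, 0, 0, 0],
  [-1, 0, 1, 0, 0, 0, 0],
  [-1, 0, 1, 0, 0, 0, 0],
  [-1, 0.1, 1, 0, 0, 0, 0],
])

```text
time: 12.28
tcp_pos: [435.4, -108.9, 163.1]
tool_rot: [[1.0, -0.001, 0.002], [-0.001, -1.0, -0.001], [0.002, 0.001, -1.0]]
wrist_force: [1.2, -0.2, -0.1]
finger_gap: 0.632
grasp_force: 24.1
```

Call:
send_rows([
  [-1, 0.2, 1, 0, 0, 0, 0],
  [-1, 0.2, 1, 0, 0, 0, 0],
  [-1, 0.2, 1, 0, 0, 0, 0],
  [-1, 0.2, 1, 0, 0, 0, 0],
  [-1, 0.2, 1, 0, 0, 0, 0],
  [-1, 0.2, 1, 0, 0, 0, 0],
  [-1, 0.2, 1, 0, 0, 0, 0],
  [-1, 0.2, 0.9, 0, 0, 0, 0],
  [-1, 0, 0, 0.3, 0, 0, 0],
])

```text
time: 13.4
tcp_pos: [483.4, -346.4, 153.8]
tool_rot: [[1.0, -0.002, 0.002], [-0.002, -1.0, -0.002], [0.002, 0.002, -1.0]]
wrist_force: [-0.2, -0.1, -0.6]
finger_gap: 0.629
grasp_force: 24.1
```

Call:
send_rows([
  [1, 0, 0, 0, 0, 0, 0],
  [1, 0, 0, 0, 0, 0, 0],
  [1, 0, 0, -0.4, 0, 0, 0],
  [1, 0, 0, -0.4, 0, 0, 0],
  [1, 0, -1, 0, 0, 0, 0],
  [1, 0, -1, 0, 0, 0, 0],
  [1, 0, -1, 0, 0, 0, 0],
  [1, 0, -1, 0, 0, 0, 0],
  [1, 0, -1, 0, 0, 0, 0],
  [1, 0, -1, 0, 0, 0, 0],
])

```text
time: 14.65
tcp_pos: [483.5, -164.0, 178.1]
tool_rot: [[1.0, -0.0, 0.001], [-0.0, -1.0, -0.001], [0.001, 0.001, -1.0]]
wrist_force: [0.2, 0.3, -0.5]
finger_gap: 1.004
grasp_force: 0.0
```

Call:
send_rows([
  [1, 0, -1, 0, 0, 0, 0],
  [1, 0, -1, 0, 0, 0, 0],
  [1, 0, -1, 0, 0, 0, 0],
  [1, 0, -1, 0, 0, 0, 0],
  [1, 0, -1, 0, 0, 0, 0],
  [1, 0, -1, 0, 0, 0, 0],
  [1, 0, -1, 0, 0, 0, 0],
  [1, 0, -1, 0, 0, 0, 0],
  [1, 0.1, -1, 0, 0, 0, 0],
  [1, 0.2, -1, 0, 0, 0, 0],
])

```text
time: 15.9
tcp_pos: [492.7, 136.2, 178.2]
tool_rot: [[1.0, -0.0, 0.002], [-0.0, -1.0, 0.0], [0.002, -0.0, -1.0]]
wrist_force: [0.1, -0.0, -0.1]
finger_gap: 1.001
grasp_force: 0.0
```

```bash
python3 - <<'E'
from h import *
st(); wipes(); togo(537.5,300.5,110)
im,D=get_image("side"); cv2.imwrite("pics/s3.png",cv2.resize(im[280:,180:400][:,:,::-1],None,fx=2.5,fy=2.5))
E
```

```text
t 15.9 tcp [492.7 136.2 178.2] F [ 0.1 -0.  -0.1] gap 85.1 g 0.0
togo/30 [ 1.49 -5.39  2.28]
```

View pics/s3.png

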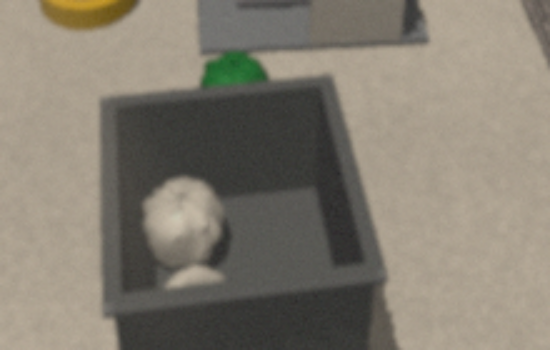

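Both bench wipes are in the bin, at (183,220) and (195,278) in the crop. Next is wipe2 in the carrier.

Call:
send_rows([
  [1, 0.25, -0.9, 0, 0, 0, 0],
  [1, 0.25, -0.9, 0, 0, 0, 0],
  [1, 0.25, -0.9, 0, 0, 0, 0],
  [1, 0.25, -0.9, 0.2, 0, 0, 0],
  [1, 0.25, -0.9, 0.6, 0, 0, 0],
  [1, 0.25, -0.9, 0.6, 0, 0, 0],
  [1, 0, 0, 1, 0, 0, 0],
  [1, 0, 0, 1, 0, 0, 0],
  [1, 0, 0, 0.95, 0, 0, 0],
  [1, 0, 0, 0, 0, 0, 0],
])

```text
time: 17.25
tcp_pos: [536.9, 296.1, 45.5]
tool_rot: [[1.0, -0.001, -0.003], [-0.001, -1.0, -0.001], [-0.003, 0.001, -1.0]]
wrist_force: [-0.2, 0.5, 0.7]
finger_gap: 0.995
grasp_force: 0.0
```

Call:
send_rows([
  [-1, 0, 0, 0, 0, 0, 0],
  [-1, 0, 0, 0, 0, 0, 0],
  [-1, 0, 0, 0, 0, 0, 0],
  [-1, 0, 0, 0, 0, 0, 0],
])

```text
time: 17.75
tcp_pos: [539.9, 300.1, 50.8]
tool_rot: [[1.0, -0.0, 0.009], [-0.0, -1.0, 0.007], [0.009, -0.007, -1.0]]
wrist_force: [0.4, 12.6, 13.3]
finger_gap: 0.576
grasp_force: 26.0
```

Call:
send_rows([
  [-1, 0, 0, -0.4, 0, 0, 0],
  [-1, 0, 0, -0.8, 0, 0, 0],
  [-1, 0, 0, -1, 0, 0, 0],
  [-1, -0.2, 0.4, -1, 0, 0, 0],
  [-1, -0.3, 0.8, -1, 0, 0, 0],
  [-1, -0.3, 1, -0.6, 0, 0, 0],
  [-1, -0.3, 1, 0, 0, 0, 0],
  [-1, -0.3, 1, 0, 0, 0, 0],
  [-1, -0.2, 1, 0, 0, 0, 0],
  [-1, 0, 1, 0, 0, 0, 0],
])

```text
time: 19.0
tcp_pos: [489.1, 109.9, 191.6]
tool_rot: [[1.0, -0.001, 0.001], [-0.001, -1.0, -0.0], [0.001, 0.0, -1.0]]
wrist_force: [0.5, -0.0, -1.0]
finger_gap: 0.575
grasp_force: 25.5
```

Call:
send_rows([
  [-1, 0, 1, 0, 0, 0, 0],
  [-1, 0, 1, 0, 0, 0, 0],
  [-1, 0, 1, 0, 0, 0, 0],
  [-1, 0, 1, 0, 0, 0, 0],
  [-1, 0, 1, 0, 0, 0, 0],
  [-1, 0, 1, 0, 0, 0, 0],
  [-1, 0, 1, 0, 0, 0, 0],
  [-1, 0, 1, 0, 0, 0, 0],
  [-1, 0.3, 1, 0, 0, 0, 0],
  [-1, 0.4, 1, 0, 0, 0, 0],
])

```text
time: 20.25
tcp_pos: [510.3, -190.3, 191.6]
tool_rot: [[1.0, -0.001, 0.001], [-0.001, -1.0, -0.001], [0.001, 0.001, -1.0]]
wrist_force: [0.7, 1.0, 0.2]
finger_gap: 0.575
grasp_force: 25.5
```

```bash
python3 - <<'E'
from h import *
st(); togo(548,-345,155)
E
```

```text
t 20.25 tcp [ 510.3 -190.3  191.6] F [0.7 1.  0.2] gap 48.9 g 25.5
togo/30 [1.26 5.16 1.23]
```

Call:
send_rows([
  [-1, 0.3, 1, 0, 0, 0, 0],
  [-1, 0.3, 1, 0, 0, 0, 0],
  [-1, 0.3, 1, 0, 0, 0, 0],
  [-1, 0.3, 1, 0.3, 0, 0, 0],
  [-1, 0.1, 1, 0.7, 0, 0, 0],
  [-1, 0, 0.1, 0, 0, 0, 0],
  [1, 0, 0, 0, 0, 0, 0],
  [1, 0, 0, 0, 0, 0, 0],
  [1, 0, 0, 0, 0, 0, 0],
  [1, 0, 0, -1, 0, 0, 0],
])

```text
time: 21.5
tcp_pos: [548.6, -340.9, 189.2]
tool_rot: [[1.0, -0.0, -0.003], [-0.0, -1.0, 0.003], [-0.003, -0.003, -1.0]]
wrist_force: [0.7, -0.3, 0.7]
finger_gap: 0.999
grasp_force: 0.0
```

Call:
send_rows([
  [1, 0.2, -1, -1, 0, 0, 0],
  [1, 0.2, -1, -0.5, 0, 0, 0],
  [1, 0.2, -1, 0, 0, 0, 0],
  [1, 0.2, -1, 0, 0, 0, 0],
  [1, 0.2, -1, 0, 0, 0, 0],
  [1, 0.2, -1, 0, 0, 0, 0],
  [1, 0.2, -1, 0, 0, 0, 0],
  [1, 0.2, -1, 0, 0, 0, 0],
  [1, 0.2, -1, 0, 0, 0, 0],
  [1, 0.2, -1, 0, 0, 0, 0],
])

```text
time: 22.75
tcp_pos: [609.4, -40.6, 235.9]
tool_rot: [[1.0, -0.0, 0.0], [-0.0, -1.0, -0.0], [0.0, 0.0, -1.0]]
wrist_force: [0.6, 0.3, -0.1]
finger_gap: 1.003
grasp_force: 0.0
```

```bash
python3 - <<'E'
from h import *
st(); togo(629.5,73,175)
E
```

```text
t 22.75 tcp [609.4 -40.6 235.9] F [ 0.6  0.3 -0.1] gap 85.3 g 0.0
togo/30 [ 0.67 -3.79  2.03]
```

Call:
send_rows([
  [1, 0.17, -0.95, 0, 0, 0, 0],
  [1, 0.17, -0.95, 0, 0, 0, 0],
  [1, 0.17, -0.95, 0, 0, 0, 0],
  [1, 0.17, -0.94, 0, 0, 0, 0],
  [1, 0, 0, 1, 0, 0, 0],
  [1, 0, 0, 1.0, 0, 0, 0],
  [1, 0, 0, 0, 0, 0, 0],
])

```text
time: 23.62
tcp_pos: [628.8, 72.1, 174.0]
tool_rot: [[1.0, -0.0, -0.004], [-0.0, -1.0, 0.0], [-0.004, -0.0, -1.0]]
wrist_force: [-1.4, -0.0, 0.2]
finger_gap: 0.998
grasp_force: 0.0
```

Call:
send_rows([
  [-1, 0, 0, 0, 0, 0, 0],
  [-1, 0, 0, 0, 0, 0, 0],
  [-1, 0, 0, 0, 0, 0, 0],
  [-1, 0, 0, 0, 0, 0, 0],
  [-1, 0, 0, -0.5, 0, 0, 0],
  [-1, 0, 0, -1, 0, 0, 0],
  [-1, 0, 0, -1, 0, 0, 0],
])

```text
time: 24.5
tcp_pos: [629.9, 71.6, 252.6]
tool_rot: [[1.0, -0.001, 0.001], [-0.001, -1.0, -0.0], [0.001, 0.0, -1.0]]
wrist_force: [-0.2, -0.1, 0.0]
finger_gap: 0.586
grasp_force: 25.6
```

Call:
send_rows([
  [-1, -0.2, 1, 0, 0, 0, 0],
  [-1, -0.2, 1, 0, 0, 0, 0],
  [-1, -0.2, 1, 0, 0, 0, 0],
  [-1, -0.2, 1, 0, 0, 0, 0],
  [-1, -0.2, 1, 0, 0, 0, 0],
  [-1, -0.2, 1, 0, 0, 0, 0],
  [-1, -0.25, 1, 0.2, 0, 0, 0],
  [-1, -0.25, 1, 0.4, 0, 0, 0],
  [-1, -0.25, 1, 0.4, 0, 0, 0],
  [-1, -0.25, 1, 0.5, 0, 0, 0],
])

```text
time: 25.75
tcp_pos: [563.7, -229.5, 206.6]
tool_rot: [[1.0, -0.001, 0.001], [-0.001, -1.0, -0.001], [0.001, 0.001, -1.0]]
wrist_force: [0.3, 0.9, -0.1]
finger_gap: 0.585
grasp_force: 25.6
```

Call:
send_rows([
  [-1, -0.25, 1, 0.5, 0, 0, 0],
  [-1, -0.25, 1, 0.5, 0, 0, 0],
  [-1, 0, 0.1, 0.5, 0, 0, 0],
  [1, 0, 0, 0, 0, 0, 0],
  [1, 0, 0, 0, 0, 0, 0],
  [1, 0, 0, 0, 0, 0, 0],
  [0.3, 0, 0, -0.6, 0, 0, 0],
])

```text
time: 26.62
tcp_pos: [548.5, -290.5, 178.2]
tool_rot: [[1.0, 0.0, -0.001], [0.0, -1.0, 0.001], [-0.001, -0.001, -1.0]]
wrist_force: [0.3, 0.1, -0.9]
finger_gap: 0.818
grasp_force: 0.0
```

```bash
python3 - <<'E'
from h import *
st(); togo(546.4,117.7,190)
im,D=get_image("top"); C=cloud("top",D)
# rod bars + knobs; heights near knob1 along y
for x in(530,546,575,590):
  m=(abs(C[...,0]-x)<3)&(C[...,1]>85)&(C[...,1]<150); P=C[m]; P=P[P[:,1].argsort()]; print(x,[(int(a),int(b)) for a,b in P[::2,1:]])
j=[]
for y in(118,38,-42):
  m=(np.hypot(C[...,0]-636.4,C[...,1]-y)<34)&(C[...,2]>135)&(C[...,2]<152.3); P=C[m][:,:2].astype(np.float32); print(y,np.round(cv2.minAreaRect(P)[:2],1).tolist(),np.median(C[m][:,2])) if len(P)>5 else print("none")
E
```

```text
t 26.62 tcp [ 548.5 -290.5  178.2] F [ 0.3  0.1 -0.9] gap 69.5 g 0.0
togo/30 [ -0.07 -13.61  -0.38]
530 [(87, 6), (87, 9), (90, 9), (92, 8), (92, 11), (95, 6), (97, 9), (97, 6), (100, 11), (102, 13), (103, 7), (105, 6), (106, 96), (108, 152), (108, 7), (109, 95), (110, 147), (110, 10), (112, 152), (113, 7), (113, 94), (114, 150), (115, 5), (115, 9), (116, 97), (117, 148), (118, 4), (118, 90), (119, 143), (121, 5), (121, 88), (121, 147), (123, 9), (123, 5), (125, 93), (126, 91), (126, 152), (128, 8), (131, 10), (134, 4), (136, 10), (139, 7), (141, 6), (144, 6), (146, 11), (149, 7)]
546 [(85, 3), (85, 9), (87, 11), (90, 10), (93, 7), (95, 5), (98, 2), (98, 11), (100, 9), (101, 146), (103, 5), (103, 6), (103, 151), (105, 10), (106, 151), (106, 149), (108, 151), (110, 150), (110, 150), (113, 148), (115, 149), (115, 150), (117, 150), (119, 149), (120, 150), (122, 151), (124, 149), (124, 149), (126, 150), (129, 153), (131, 150), (131, 150), (131, 7), (133, 149), (134, 146), (134, 13), (137, 3), (139, 5), (142, 9), (144, 5), (147, 5), (149, 7)]
575 [(85, 12), (88, 6), (88, 7), (91, 8), (93, 9), (96, 10), (99, 7), (101, 11), (107, 94), (110, 94), (112, 97), (115, 90), (117, 95), (119, 98), (122, 95), (124, 96), (127, 93), (140, 11), (143, 5), (145, 7), (148, 6)]
590 [(86, 7), (88, 8), (91, 8), (91, 8), (94, 8), (96, 8), (99, 9), (99, 9), (101, 10), (104, 7), (104, 9), (107, 7), (108, 96), (108, 97), (110, 93), (113, 95), (115, 94), (117, 94), (120, 94), (122, 95), (125, 96), (127, 93), (133, 7), (133, 2), (135, 5), (138, 8), (140, 7), (143, 9), (143, 3), (146, 9), (148, 6)]
118 [[635.8, 117.8], [55.8, 64.7]] 148.13045677936293
38 [[634.9, 38.1], [62.2, 60.7]] 148.39188580853397
-42 [[638.1, -46.0], [63.0, 58.9]] 148.6634223038543
```

Call:
send_rows([
  [0.3, 0, -0.92, -0.1, 0, 0, 0],
  [0.3, 0, -0.92, -0.1, 0, 0, 0],
  [0.3, 0, -0.92, 0, 0, 0, 0],
  [0.3, 0, -0.92, 0, 0, 0, 0],
  [0.3, 0, -0.92, 0, 0, 0, 0],
  [0.3, 0, -0.92, 0, 0, 0, 0],
  [0.3, 0, -0.92, 0, 0, 0, 0],
  [0.3, -0.05, -0.92, 0, 0, 0, 0],
  [0.3, 0, -0.92, 0, 0, 0, 0],
  [0.3, 0, 0, 0, 0, 0, 0],
])

```text
time: 27.92
tcp_pos: [547.4, -41.3, 184.9]
tool_rot: [[1.0, 0.002, 0.001], [0.002, -1.0, -0.0], [0.001, 0.0, -1.0]]
wrist_force: [0.2, -0.6, -0.1]
finger_gap: 0.647
grasp_force: 0.0
```

```bash
python3 - <<'E'
from h import *
st(); togo(546.4,-42,121)
im,D=get_image("side"); cv2.imwrite("pics/s4.png",cv2.resize(im[150:350,200:400][:,:,::-1],None,fx=2.8,fy=2.8))
E
```

```text
t 27.93 tcp [547.4 -41.3 184.9] F [ 0.2 -0.6 -0.1] gap 55.0 g 0.0
togo/30 [-0.03  0.02  2.13]
```

View pics/s4.png

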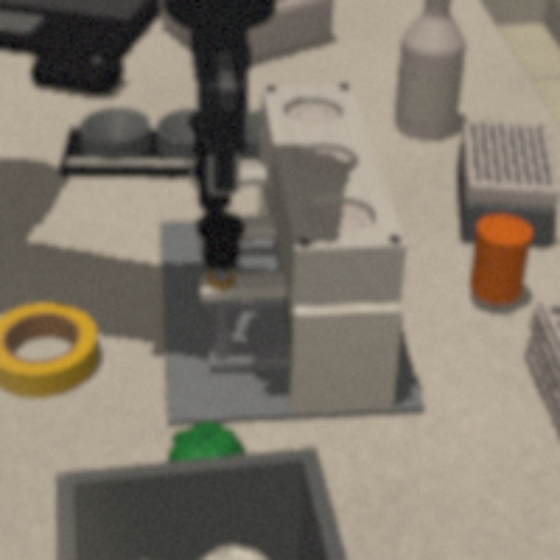

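The gripper is above knob 3, at (220,225) in the crop, and the block top is clear. I'll lower, grip and lift.

Call:
send_rows([
  [0.3, 0, 0, 0.8, 0, 0, 0],
  [0.3, 0, 0, 0.8, 0, 0, 0],
  [0.3, 0, 0, 0.53, 0, 0, 0],
  [0.3, 0, 0, 0, 0, 0, 0],
  [-1, 0, 0, 0, 0, 0, 0],
  [-1, 0, 0, 0, 0, 0, 0],
  [-1, 0, 0, 0, 0, 0, 0],
  [-1, 0, 0, 0, 0, 0, 0],
], newtons=60)

```text
time: 28.98
tcp_pos: [547.8, -40.9, 122.2]
tool_rot: [[1.0, -0.0, 0.002], [-0.0, -1.0, 0.003], [0.002, -0.003, -1.0]]
wrist_force: [-0.8, 11.9, 6.4]
finger_gap: 0.392
grasp_force: 58.9
```

Call:
send_rows([
  [-1, 0, 0, -0.2, 0, 0, 0],
  [-1, 0, 0, -0.3, 0, 0, 0],
  [-1, 0, 0, -0.3, 0, 0, 0],
  [-1, 0, 0, -0.3, 0, 0, 0],
  [-1, 0, 0, -0.3, 0, 0, 0],
  [-1, 0, 0, -0.13, 0, 0, 0],
  [-1, 0, 0, 0, 0, 0, 0],
])

```text
time: 29.85
tcp_pos: [547.7, -40.9, 166.8]
tool_rot: [[1.0, -0.0, 0.001], [-0.0, -1.0, 0.004], [0.001, -0.004, -1.0]]
wrist_force: [3.3, 9.8, -4.8]
finger_gap: 0.393
grasp_force: 60.9
```

```bash
python3 - <<'E'
from h import *
st()
im,D=get_image("top"); C=cloud("top",D)
m=(np.hypot(C[...,0]-636.4,C[...,1]+42)<34)&(C[...,2]>165)&(C[...,2]<215); P=C[m]; print(m.sum(),cv2.minEnclosingCircle(P[:,:2].astype(np.float32)) if m.sum() else 0,np.median(P[:,2]))
E
```

```text
t 29.85 tcp [547.7 -40.9 166.8] F [ 3.3  9.8 -4.8] gap 33.4 g 60.9
0 0 nan
  return _methods._mean(a, axis=axis, dtype=dtype,
  ret = ret.dtype.type(ret / rcount)
```

```bash
python3 - <<'E'
from h import *
im,D=get_image("side"); cv2.imwrite("pics/s5.png",cv2.resize(im[150:320,230:400][:,:,::-1],None,fx=3.4,fy=3.4))
C=cloud("side",D); m=(C[...,0]>615)&(C[...,0]<655)&(C[...,1]>-65)&(C[...,1]<140)&(C[...,2]>160); P=C[m]; print(m.sum(), P.min(0),P.max(0)) if m.sum() else print("no raised jar")
E
```

```text
456 [615.64831481 -64.75569014 160.11834258] [654.66249233 -17.74299338 193.72812306]
```

View pics/s5.png

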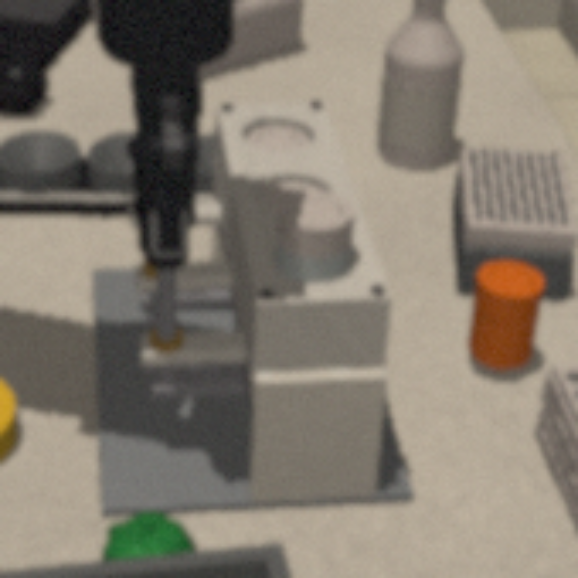

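Jar 3 is raised, its cap at (318,215) in the crop and about 192 mm high. I'll release the knob and move to the jar.

Call:
send_rows([
  [0.3, 0, 0, 0, 0, 0, 0],
  [0.3, 0, 0, 0, 0, 0, 0],
  [0.3, 0, 0, 0, 0, 0, 0],
  [0.3, 0, 0, -1, 0, 0, 0],
  [0.4, 0, 0, -1, 0, 0, 0],
  [0.5, 0.5, 0, -0.2, 0, 0, 0],
  [0.5, 1, 0, 0, 0, 0, 0],
  [0.5, 1, 0, 0, 0, 0, 0],
  [0.5, 0.45, 0, 0, 0, 0, 0],
  [0.5, 0, 0, 0, 0, 0, 0],
])

```text
time: 31.2
tcp_pos: [636.1, -43.1, 232.0]
tool_rot: [[1.0, -0.001, -0.0], [-0.001, -1.0, -0.0], [-0.0, 0.0, -1.0]]
wrist_force: [-1.0, 0.1, -0.3]
finger_gap: 0.751
grasp_force: 0.0
```

```bash
python3 - <<'E'
from h import *
st(); togo(636.4,-42,174)
im,D=get_image("side"); C=cloud("side",D); m=(C[...,0]>600)&(C[...,0]<675)&(C[...,1]>-75)&(C[...,1]<0)&(C[...,2]>162)&(C[...,2]<190); P=C[m]; print(m.sum(),P[:,0].min(),P[:,0].max(),P[:,1].min())
m=(abs(C[...,0]-547)<20)&(C[...,1]>-65)&(C[...,1]<-15)&(C[...,2]>160)&(C[...,2]<205); print("knob top",np.percentile(C[m][:,2],[50,95]))
E
```

```text
t 31.2 tcp [636.1 -43.1 232. ] F [-1.   0.1 -0.3] gap 63.9 g 0.0
togo/30 [ 0.01 -0.04  1.93]
272 615.530689523985 661.2886736296741 -65.06385898665417
knob top [191.46329181 196.90846146]
```

Call:
send_rows([
  [0.5, 0.04, -0.03, 0.8, 0, 0, 0],
  [0.5, 0, 0, 0.7, 0, 0, 0],
  [0.5, 0, 0, 0.43, 0, 0, 0],
  [0.5, 0, 0, 0, 0, 0, 0],
  [-1, 0, 0, 0, 0, 0, 0],
  [-1, 0, 0, 0, 0, 0, 0],
  [-1, 0, 0, 0, 0, 0, 0],
  [-1, 0, 0, 0, 0, 0, 0],
], newtons=40)

```text
time: 32.25
tcp_pos: [637.2, -42.2, 175.0]
tool_rot: [[1.0, -0.001, 0.001], [-0.001, -1.0, -0.0], [0.001, 0.0, -1.0]]
wrist_force: [-0.1, -0.8, 2.8]
finger_gap: 0.507
grasp_force: 40.2
```

```bash
python3 - <<'E'
from h import *
st()
E
```

```text
t 32.25 tcp [637.2 -42.2 175. ] F [-0.1 -0.8  2.8] gap 43.1 g 40.2
```

Call:
send_rows([
  [-1, 0, 0, -0.3, 0, 0, 0],
  [-1, 0, 0, -0.7, 0, 0, 0],
  [-1, 0, 0, -0.8, 0, 0, 0],
  [-1, 0, -0.3, -0.4, 0, 0, 0],
  [-1, -0.4, -0.7, 0, 0, 0, 0],
  [-1, -0.5, -0.9, 0, 0, 0, 0],
  [-1, -0.5, -0.9, 0, 0, 0, 0],
  [-1, -0.5, -0.9, 0, 0, 0, 0],
  [-1, -0.5, -0.9, 0, 0, 0, 0],
  [-1, -0.5, -0.9, 0, 0, 0, 0],
])

```text
time: 33.5
tcp_pos: [549.1, 124.5, 240.2]
tool_rot: [[1.0, -0.0, -0.001], [-0.0, -1.0, 0.0], [-0.001, -0.0, -1.0]]
wrist_force: [0.7, 0.8, -1.4]
finger_gap: 0.507
grasp_force: 40.9
```

Call:
send_rows([
  [-1, -0.5, -0.9, 0, 0, 0, 0],
  [-1, -0.5, -0.9, 0, 0, 0, 0],
  [-1, -0.5, -0.9, 0, 0, 0, 0],
  [-1, -0.5, -0.9, 0, 0, 0, 0],
  [-1, -0.5, -0.9, 0, 0, 0, 0],
  [-1, -0.5, -0.8, 0, 0, 0, 0],
  [-1, 0, -0.5, 0, 0, 0, 0],
  [-1, 0, 0, 0, 0, 0, 0],
])

```text
time: 34.5
tcp_pos: [460.3, 297.6, 240.3]
tool_rot: [[1.0, 0.001, -0.0], [0.001, -1.0, -0.0], [-0.0, 0.0, -1.0]]
wrist_force: [0.1, -0.2, -1.6]
finger_gap: 0.501
grasp_force: 40.9
```

```bash
python3 - <<'E'
from h import *
s=st(); togo(458,307.7,77)
x,y,z=s["tcp_pos"]
im,D=get_image("side"); C=cloud("side",D); m=(abs(C[...,0]-x)<40)&(abs(C[...,1]-y)<40)&(C[...,2]>z-75)&(C[...,2]<z-18); P=C[m]; print(m.sum(),"jar x",P[:,0].min(),P[:,0].max(),"ymin",P[:,1].min(),"zmin-tcp",P[:,2].min()-z)
for a in range(-70,-15,8):
  Q=P[abs(P[:,2]-z-a)<3]; 
  if len(Q): print(a,len(Q),Q[:,0].min().round(),Q[:,0].max().round())
im,D=get_image("top"); C=cloud("top",D)
m=(np.hypot(C[...,0]-458,C[...,1]-307)<42)&(C[...,2]>34)&(C[...,2]<46);print(m.sum(),cv2.minEnclosingCircle(C[m][:,:2].astype(np.float32)) if m.sum() else 0)
E
```

```text
t 34.5 tcp [460.3 297.6 240.3] F [ 0.1 -0.2 -1.6] gap 42.6 g 40.9
togo/30 [-0.08 -0.34  5.44]
188 jar x 438.23964324479635 483.6312715923726 ymin 271.5236586998458 zmin-tcp -57.76470279004039
-54 6 450.0 472.0
-46 28 440.0 483.0
-38 39 440.0 483.0
-30 34 441.0 483.0
-22 39 438.0 484.0
73 ((454.4892272949219, 280.402099609375), 24.166074752807617)
```

Call:
send_rows([
  [-1, -0.08, -0.34, 0.5, 0, 0, 0],
  [-1, 0, 0, 1, 0, 0, 0],
  [-1, 0, 0, 1, 0, 0, 0],
  [-1, 0, 0, 1, 0, 0, 0],
  [-1, 0, 0, 0.8, 0, 0, 0],
  [-1, 0, 0, 0.4, 0, 0, 0],
  [-1, 0, 0, 0.3, 0, 0, 0],
  [-1, 0, 0, 0.2, 0, 0, 0],
  [-1, 0, 0, 0.1, 0, 0, 0],
  [-1, 0, 0, 0, 0, 0, 0],
])

```text
time: 35.85
tcp_pos: [457.9, 307.3, 81.8]
tool_rot: [[1.0, -0.001, 0.0], [-0.001, -1.0, 0.0], [0.0, -0.0, -1.0]]
wrist_force: [0.7, 0.5, -1.9]
finger_gap: 0.51
grasp_force: 41.0
```

Call:
send_rows([
  [-1, 0, 0, 0.06, 0, 0, 0],
  [-1, 0, 0, 0.05, 0, 0, 0],
  [-1, 0, 0, 0, 0, 0, 0],
])

```text
time: 36.22
tcp_pos: [459.0, 307.7, 79.7]
tool_rot: [[1.0, -0.001, 0.004], [-0.001, -1.0, 0.001], [0.004, -0.001, -1.0]]
wrist_force: [1.0, 0.9, 6.8]
finger_gap: 0.507
grasp_force: 41.9
```

Call:
send_rows([
  [0.1, 0, 0, 0, 0, 0, 0],
  [0.4, 0, 0, 0, 0, 0, 0],
  [0.5, 0, 0, 0, 0, 0, 0],
  [0.5, 0, 0, -0.5, 0, 0, 0],
  [0.5, 0, 0, -1, 0, 0, 0],
  [0.5, 0, 0, -1, 0, 0, 0],
  [0.5, 0, 0, -1, 0, 0, 0],
  [0.3, 0, 0.5, -0.7, 0, 0, 0],
])

```text
time: 37.22
tcp_pos: [457.9, 292.6, 206.7]
tool_rot: [[1.0, 0.001, 0.002], [0.001, -1.0, 0.001], [0.002, -0.001, -1.0]]
wrist_force: [-0.1, 0.2, 0.9]
finger_gap: 0.653
grasp_force: 0.0
```

```bash
cat >> h.py <<'E'
def jarat(x,y):
    im,D=get_image("side"); C=cloud("side",D); m=(abs(C[...,0]-x)<34)&(C[...,1]>y-36)&(C[...,1]<y+30)&(C[...,2]>48)&(C[...,2]<110); P=C[m]
    if m.sum()<20: print("no jar");return
    print("jar",m.sum(),"x",P[:,0].min().round(1),P[:,0].max().round(1),"ymin",P[:,1].min().round(1),"ztop",np.percentile(P[:,2],[90,98]).round(1))
    for a in range(50,95,10):
        Q=P[abs(P[:,2]-a)<4]; print(a,len(Q),(Q[:,0].min()/2+Q[:,0].max()/2).round(1) if len(Q) else 0)
E
python3 - <<'E'
from h import *
st(); jarat(458,307.7); togo(546.6,-41,235)
E
```

```text
t 37.23 tcp [457.9 292.6 206.7] F [-0.1  0.2  0.9] gap 55.5 g 0.0
jar 327 x 438.5 484.0 ymin 284.6 ztop [95.5 97.1]
50 24 460.5
60 40 461.1
70 38 461.5
80 41 462.0
90 70 461.2
togo/30 [ 2.93 11.08 -0.86]
```

Jar 3 is seated, upright, top at about 95. Next I'll push rod 3 down with shut fingers.

Call:
send_rows([
  [-1, 0.244, 0.923, -0.1, 0, 0, 0],
  [-1, 0.244, 0.923, -0.1, 0, 0, 0],
  [-1, 0.244, 0.923, -0.1, 0, 0, 0],
  [-1, 0.244, 0.923, -0.1, 0, 0, 0],
  [-1, 0.244, 0.923, -0.1, 0, 0, 0],
  [-1, 0.244, 0.923, -0.1, 0, 0, 0],
  [-1, 0.244, 0.923, -0.1, 0, 0, 0],
  [-1, 0.244, 0.923, -0.1, 0, 0, 0],
  [-1, 0.244, 0.923, -0.1, 0, 0, 0],
  [-1, 0.244, 0.923, -0.1, 0, 0, 0],
])

```text
time: 38.52
tcp_pos: [531.0, 14.6, 234.7]
tool_rot: [[1.0, -0.001, 0.0], [-0.001, -1.0, 0.0], [0.0, -0.0, -1.0]]
wrist_force: [1.1, 0.4, -0.5]
finger_gap: -0.0
grasp_force: 0.0
```

Call:
send_rows([
  [-1, 0.244, 0.923, 0, 0, 0, 0],
  [-1, 0.244, 0.923, 0, 0, 0, 0],
  [-1, 0, 0, 0.5, 0, 0, 0],
  [-1, 0, 0, 0.3, 0, 0, 0],
  [-1, 0, 0, 0.3, 0, 0, 0],
  [-1, 0, 0, 0.3, 0, 0, 0],
  [-1, 0, 0, 0.3, 0, 0, 0],
  [-1, 0, 0, 0.3, 0, 0, 0],
  [-1, 0, 0, 0.2, 0, 0, 0],
  [-1, 0, 0, 0.1, 0, 0, 0],
])

```text
time: 39.78
tcp_pos: [545.4, -39.8, 165.2]
tool_rot: [[1.0, -0.0, 0.0], [-0.0, -1.0, 0.0], [0.0, -0.0, -1.0]]
wrist_force: [-2.0, 3.0, 4.0]
finger_gap: 0.002
grasp_force: 2.2
```

```bash
python3 - <<'E'
from h import *
st(); togo(546.6,-41,166)
E
```

```text
t 39.77 tcp [545.4 -39.8 165.2] F [-2.  3.  4.] gap 0.2 g 2.2
togo/30 [ 0.04  0.04 -0.03]
```

Call:
send_rows([
  [-1, 0, 0, 0.08, 0, 0, 0],
  [-1, 0, 0, 0.07, 0, 0, 0],
  [-1, 0, 0, 0, 0, 0, 0],
])

```text
time: 40.15
tcp_pos: [545.5, -40.3, 160.6]
tool_rot: [[1.0, -0.0, 0.0], [-0.0, -1.0, -0.0], [0.0, 0.0, -1.0]]
wrist_force: [0.4, 1.5, 0.5]
finger_gap: 0.0
grasp_force: 0.5
```

```bash
python3 - <<'E'
from h import *
im,D=get_image("side"); cv2.imwrite("pics/s6.png",cv2.resize(im[180:300,230:380][:,:,::-1],None,fx=4,fy=4))
E
```

```text
(no output)
```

View pics/s6.png

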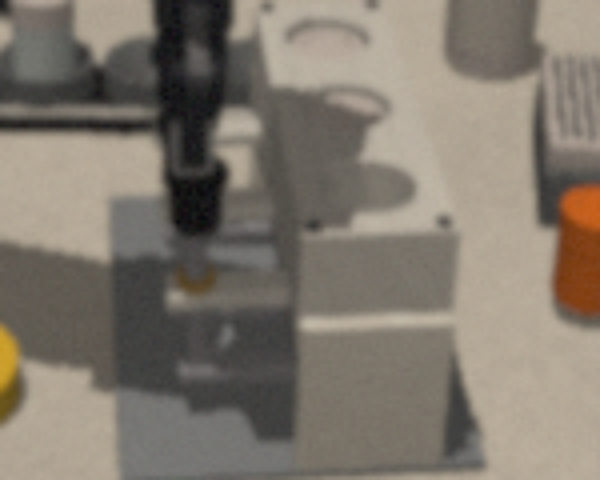

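The post still shows between knob (195,200) and bar (195,285), so the rod is not fully down. I'll keep pushing until the force rises.

Call:
send_rows([
  [-1, 0, 0, 0.2, 0, 0, 0],
  [-1, 0, 0, 0.2, 0, 0, 0],
  [-1, 0, 0, 0, 0, 0, 0],
])

```text
time: 40.58
tcp_pos: [545.3, -40.3, 148.2]
tool_rot: [[1.0, -0.001, -0.001], [-0.001, -1.0, -0.0], [-0.001, 0.0, -1.0]]
wrist_force: [0.3, 0.9, -1.0]
finger_gap: 0.002
grasp_force: 0.0
```

```bash
python3 - <<'E'
from h import *
st();im,D=get_image("side"); C=cloud("side",D)
for z in range(100,180,6):
  m=(abs(C[...,0]-546)<30)&(C[...,1]>-70)&(C[...,1]<-20)&(abs(C[...,2]-z)<3); P=C[m]; print(z,m.sum(),P[:,0].min().round(),P[:,0].max().round(),P[:,1].min().round()) if m.sum() else 0
E
```

```text
t 40.58 tcp [545.3 -40.3 148.2] F [ 0.3  0.9 -1. ] gap 0.2 g 0.0
100 56 534.0 576.0 -52.0
106 20 541.0 557.0 -50.0
112 12 543.0 553.0 -47.0
118 5 545.0 553.0 -46.0
124 16 536.0 562.0 -55.0
130 31 536.0 562.0 -56.0
136 29 536.0 562.0 -55.0
142 30 536.0 562.0 -56.0
148 15 536.0 559.0 -54.0
154 59 531.0 566.0 -59.0
160 66 533.0 566.0 -60.0
166 19 537.0 557.0 -54.0
172 29 536.0 557.0 -54.0
178 26 535.0 557.0 -55.0
```

```bash
python3 - <<'E'
from h import *
im,D=get_image("side"); im=im.copy()
uv=proj("side",[[545.3,-40.3-11,148.2],[545.3,-40.3-11,131.2],[546.5,-59,150]])
print(uv)
c=cv2.resize(im[180:290,240:350][:,:,::-1],None,fx=5,fy=5)
for p in uv: cv2.circle(c,tuple(int(v) for v in (p-[240,180])*5),4,(0,0,255),-1)
cv2.imwrite("pics/s7.png",c)
E
```

```text
[[277.34528156 233.11721174]
 [277.36662779 239.83069727]
 [278.16475596 234.52531936]]
```

View pics/s7.png

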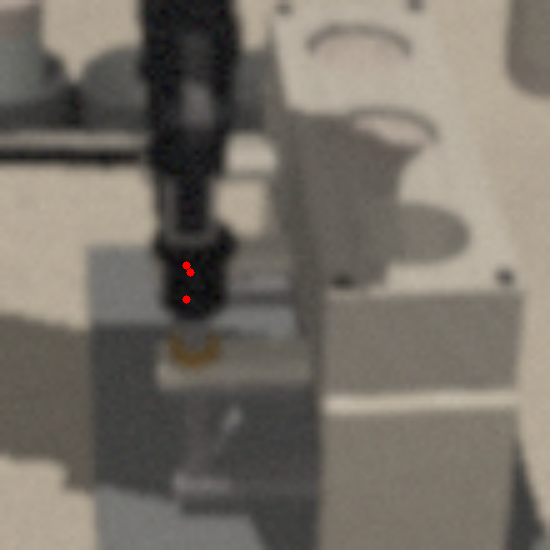

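The knob follows the tool, with contact about 13 mm above the reported TCP. About 12 mm is left, so I'll keep pushing.

Call:
send_rows([
  [-1, 0, 0, 0.15, 0, 0, 0],
  [-1, 0, 0, 0.15, 0, 0, 0],
  [-1, 0, 0, 0, 0, 0, 0],
])

```text
time: 41.05
tcp_pos: [545.6, -40.2, 141.5]
tool_rot: [[1.0, -0.0, 0.001], [-0.0, -1.0, -0.001], [0.001, 0.001, -1.0]]
wrist_force: [-6.6, 0.7, 16.4]
finger_gap: -0.003
grasp_force: 9.0
```

Call:
send_rows([
  [-1, 0, 0, 0.1, 0, 0, 0],
  [-1, 0, 0, 0, 0, 0, 0],
])

```text
time: 41.3
tcp_pos: [545.7, -40.3, 141.3]
tool_rot: [[1.0, 0.0, 0.003], [0.0, -1.0, -0.002], [0.003, 0.002, -1.0]]
wrist_force: [-17.8, 2.6, 40.4]
finger_gap: 0.003
grasp_force: 20.4
```

Rod 3 bottomed: 40 N at TCP 141, so the real tip is about 9 mm above TCP when shut. I'll grip lower from now on. Next is knob 2.

Call:
send_rows([
  [-1, 0, 0, -0.5, 0, 0, 0],
  [-1, 0, 0, -1, 0, 0, 0],
  [0.3, 0, -0.6, -0.1, 0, 0, 0],
  [0.3, 0, -1, 0, 0, 0, 0],
  [0.3, 0.03, -1, 0, 0, 0, 0],
  [0.3, 0, 0, 0, 0, 0, 0],
  [0.3, 0, 0, 0.8, 0, 0, 0],
])

```text
time: 42.18
tcp_pos: [546.9, 38.2, 160.9]
tool_rot: [[1.0, 0.0, 0.002], [0.0, -1.0, -0.0], [0.002, 0.0, -1.0]]
wrist_force: [0.2, 0.3, -0.1]
finger_gap: 0.651
grasp_force: 0.0
```

```bash
python3 - <<'E'
from h import *
st();im,D=get_image("side"); C=cloud("side",D)
m=(abs(C[...,0]-547)<22)&(C[...,1]>-68)&(C[...,1]<-20)&(C[...,2]>110)&(C[...,2]<175); print("knob3 top",np.percentile(C[m][:,2],[80,95,99]))
m=(abs(C[...,0]-547)<9)&(C[...,1]>10)&(C[...,1]<70)&(C[...,2]>140)&(C[...,2]<190)
for z in range(142,190,4):
  P=C[m&(abs(C[...,2]-z)<2)]; print(z,len(P),P[:,1].min().round() if len(P) else 0)
togo(546.5,38,112)
E
```

```text
t 42.17 tcp [546.9  38.2 160.9] F [ 0.2  0.3 -0.1] gap 55.3 g 0.0
knob3 top [151.29187377 152.0938825  153.00393614]
142 3 24.0
146 11 22.0
150 45 20.0
154 6 23.0
158 0 0
162 0 0
166 0 0
170 0 0
174 0 0
178 1 67.0
182 0 0
186 0 0
togo/30 [0.06 0.01 1.49]
```

Call:
send_rows([
  [0.3, 0, 0, 0.7, 0, 0, 0],
  [0.3, 0, 0, 0.7, 0, 0, 0],
  [0.3, 0, 0, 0.35, 0, 0, 0],
  [0.3, 0, 0, 0, 0, 0, 0],
  [-1, 0, 0, 0, 0, 0, 0],
  [-1, 0, 0, 0, 0, 0, 0],
  [-1, 0, 0, 0, 0, 0, 0],
  [-1, 0, 0, 0, 0, 0, 0],
], newtons=60)

```text
time: 43.22
tcp_pos: [546.8, 39.2, 109.5]
tool_rot: [[1.0, -0.0, 0.002], [-0.0, -1.0, 0.002], [0.002, -0.002, -1.0]]
wrist_force: [-0.4, 6.0, 4.1]
finger_gap: 0.393
grasp_force: 59.1
```

Call:
send_rows([
  [-1, 0, 0, -0.2, 0, 0, 0],
  [-1, 0, 0, -0.3, 0, 0, 0],
  [-1, 0, 0, -0.3, 0, 0, 0],
  [-1, 0, 0, -0.3, 0, 0, 0],
  [-1, 0, 0, -0.3, 0, 0, 0],
  [-1, 0, 0, -0.17, 0, 0, 0],
  [-1, 0, 0, 0, 0, 0, 0],
])

```text
time: 44.1
tcp_pos: [546.7, 39.1, 155.6]
tool_rot: [[1.0, -0.0, 0.001], [-0.0, -1.0, 0.002], [0.001, -0.002, -1.0]]
wrist_force: [3.8, 7.1, -5.0]
finger_gap: 0.394
grasp_force: 61.6
```

```bash
python3 - <<'E'
from h import *
st()
im,D=get_image("side"); C=cloud("side",D); m=(abs(C[...,0]-637)<35)&(C[...,1]>0)&(C[...,1]<65)&(C[...,2]>162)&(C[...,2]<215); P=C[m]; print(m.sum(),P[:,0].min(),P[:,0].max(),P[:,1].min(),np.percentile(P[:,2],95))
m=(abs(C[...,0]-547)<9)&(C[...,1]>10)&(C[...,1]<70)&(C[...,2]>140)&(C[...,2]<210)
for z in range(152,210,4):
  P=C[m&(abs(C[...,2]-z)<2)]; print(z,len(P),P[:,1].min().round() if len(P) else 0)
E
```

```text
t 44.1 tcp [546.7  39.1 155.6] F [ 3.8  7.1 -5. ] gap 33.5 g 61.6
413 615.7627434747872 660.4379751182713 14.205802744726043 194.0411548231374
152 6 33.0
156 1 34.0
160 0 0
164 1 20.0
168 8 13.0
172 8 10.0
176 9 10.0
180 13 10.0
184 5 12.0
188 8 10.0
192 8 10.0
196 11 10.0
200 2 10.0
204 0 0
208 0 0
```

Call:
send_rows([
  [0.3, 0, 0, 0, 0, 0, 0],
  [0.3, 0, 0, 0, 0, 0, 0],
  [0.3, 0, 0, 0, 0, 0, 0],
  [0.3, 0, 0, -1, 0, 0, 0],
  [0.4, 0, 0, -1, 0, 0, 0],
  [0.5, 0.5, 0.03, -0.1, 0, 0, 0],
  [0.5, 1, 0, 0, 0, 0, 0],
  [0.5, 1, 0, 0, 0, 0, 0],
  [0.5, 0.5, 0, 0, 0, 0, 0],
  [0.5, 0, 0, 0, 0, 0, 0],
])

```text
time: 45.4
tcp_pos: [636.7, 36.8, 217.8]
tool_rot: [[1.0, -0.001, -0.001], [-0.001, -1.0, -0.0], [-0.001, 0.0, -1.0]]
wrist_force: [-0.1, 0.5, -0.5]
finger_gap: 0.747
grasp_force: 0.0
```

```bash
python3 - <<'E'
from h import *
st(); togo(637.4,38,153)
E
```

```text
t 45.4 tcp [636.7  36.8 217.8] F [-0.1  0.5 -0.5] gap 63.5 g 0.0
togo/30 [ 0.03 -0.04  2.16]
```

Call:
send_rows([
  [0.5, 0.03, -0.03, 0.8, 0, 0, 0],
  [0.5, 0, 0, 0.7, 0, 0, 0],
  [0.5, 0, 0, 0.4, 0, 0, 0],
  [0.5, 0, 0, 0.2, 0, 0, 0],
  [0.5, 0, 0, 0, 0, 0, 0],
], newtons=40)

```text
time: 46.02
tcp_pos: [637.3, 37.8, 155.7]
tool_rot: [[1.0, -0.001, 0.0], [-0.001, -1.0, -0.0], [0.0, 0.0, -1.0]]
wrist_force: [0.1, -0.3, -0.1]
finger_gap: 0.747
grasp_force: 0.0
```

Call:
send_rows([
  [-1, 0, 0, 0, 0, 0, 0],
  [-1, 0, 0, 0, 0, 0, 0],
  [-1, 0, 0, 0, 0, 0, 0],
  [-1, 0, 0, 0, 0, 0, 0],
])

```text
time: 46.52
tcp_pos: [637.5, 37.9, 155.7]
tool_rot: [[1.0, -0.0, 0.001], [-0.0, -1.0, -0.0], [0.001, 0.0, -1.0]]
wrist_force: [0.1, 0.3, 2.0]
finger_gap: 0.528
grasp_force: 40.6
```

Call:
send_rows([
  [-1, 0, 0, -0.3, 0, 0, 0],
  [-1, 0, 0, -0.7, 0, 0, 0],
  [-1, 0, 0, -0.9, 0, 0, 0],
  [-1, 0, -0.3, -0.4, 0, 0, 0],
  [-1, -0.3, -0.7, 0, 0, 0, 0],
  [-1, -0.4, -0.9, 0, 0, 0, 0],
  [-1, -0.4, -0.9, 0, 0, 0, 0],
  [-1, -0.4, -0.9, 0, 0, 0, 0],
  [-1, -0.4, -0.9, 0, 0, 0, 0],
  [-1, -0.4, -0.9, 0, 0, 0, 0],
])

```text
time: 47.78
tcp_pos: [566.5, 205.1, 223.0]
tool_rot: [[1.0, 0.001, -0.003], [0.001, -1.0, -0.0], [-0.003, 0.0, -1.0]]
wrist_force: [-0.2, -0.1, -2.0]
finger_gap: 0.526
grasp_force: 41.1
```

Call:
send_rows([
  [-1, -0.4, -0.9, 0, 0, 0, 0],
  [-1, -0.3, -0.9, 0, 0, 0, 0],
  [-1, -0.3, -0.9, 0, 0, 0, 0],
  [-1, 0, -0.5, 0, 0, 0, 0],
  [-1, 0, 0, 0, 0, 0, 0],
])

```text
time: 48.4
tcp_pos: [537.9, 299.8, 223.6]
tool_rot: [[1.0, 0.001, -0.001], [0.001, -1.0, -0.0], [-0.001, 0.0, -1.0]]
wrist_force: [0.3, -0.5, -2.9]
finger_gap: 0.518
grasp_force: 41.2
```

```bash
python3 - <<'E'
from h import *
s=st(); togo(538.7,300.8,62)
x,y,z=s["tcp_pos"]
im,D=get_image("side"); C=cloud("side",D); m=(abs(C[...,0]-x)<40)&(abs(C[...,1]-y)<40)&(C[...,2]>z-55)&(C[...,2]<z+20); P=C[m]
for a in range(-40,20,8):
  Q=P[abs(P[:,2]-z-a)<3]; 
  if len(Q): print(a,len(Q),Q[:,0].min().round(),Q[:,0].max().round())
E
```

```text
t 48.4 tcp [537.9 299.8 223.6] F [ 0.3 -0.5 -2.9] gap 44.0 g 41.2
togo/30 [ 0.03 -0.04  5.39]
-32 8 525.0 550.0
-24 28 518.0 561.0
-16 35 518.0 561.0
-8 37 518.0 561.0
0 30 518.0 561.0
8 33 516.0 561.0
16 34 516.0 561.0
```

Call:
send_rows([
  [-1, 0.03, -0.04, 0.6, 0, 0, 0],
  [-1, 0, 0, 1, 0, 0, 0],
  [-1, 0, 0, 1, 0, 0, 0],
  [-1, 0, 0, 1, 0, 0, 0],
  [-1, 0, 0, 0.8, 0, 0, 0],
  [-1, 0, 0, 0.4, 0, 0, 0],
  [-1, 0, 0, 0.3, 0, 0, 0],
  [-1, 0, 0, 0.2, 0, 0, 0],
  [-1, 0, 0, 0.1, 0, 0, 0],
  [-1, 0, 0, 0.0, 0, 0, 0],
])

```text
time: 49.7
tcp_pos: [539.4, 300.2, 62.6]
tool_rot: [[1.0, -0.0, 0.0], [-0.0, -1.0, 0.0], [0.0, -0.0, -1.0]]
wrist_force: [0.2, 0.7, -2.1]
finger_gap: 0.529
grasp_force: 41.2
```

Call:
send_rows([
  [-1, 0, 0, 0.06, 0, 0, 0],
  [-1, 0, 0, 0, 0, 0, 0],
])

```text
time: 49.95
tcp_pos: [539.3, 300.2, 60.7]
tool_rot: [[1.0, -0.0, 0.0], [-0.0, -1.0, 0.0], [0.0, -0.0, -1.0]]
wrist_force: [-0.3, -0.2, -0.9]
finger_gap: 0.523
grasp_force: 41.2
```

Call:
send_rows([
  [-1, 0, 0, 0.06, 0, 0, 0],
  [-1, 0, 0, 0.04, 0, 0, 0],
  [-1, 0, 0, 0, 0, 0, 0],
])

```text
time: 50.32
tcp_pos: [539.7, 300.7, 58.6]
tool_rot: [[1.0, -0.0, 0.002], [-0.0, -1.0, 0.001], [0.002, -0.001, -1.0]]
wrist_force: [-1.6, 2.2, 4.6]
finger_gap: 0.527
grasp_force: 42.0
```

Call:
send_rows([
  [0.1, 0, 0, 0, 0, 0, 0],
  [0.4, 0, 0, 0, 0, 0, 0],
  [0.5, 0, 0, 0, 0, 0, 0],
  [0.5, 0, 0, -0.5, 0, 0, 0],
  [0.5, 0, 0, -1, 0, 0, 0],
  [0.5, 0, 0, -1, 0, 0, 0],
  [0.5, 0, 0, -1, 0, 0, 0],
  [0, 0, 0.6, -1, 0, 0, 0],
  [-1, 0, 1, -0.6, 0, 0, 0],
  [-1, 0, 1, 0, 0, 0, 0],
])

```text
time: 51.58
tcp_pos: [539.8, 221.4, 213.3]
tool_rot: [[1.0, -0.0, 0.004], [-0.0, -1.0, 0.001], [0.004, -0.001, -1.0]]
wrist_force: [0.0, -0.6, -0.3]
finger_gap: 0.107
grasp_force: 0.0
```

```bash
python3 - <<'E'
from h import *
st(); jarat(538.5,300.5); togo(546.5,38.5,210)
E
```

```text
t 51.58 tcp [539.8 221.4 213.3] F [ 0.  -0.6 -0.3] gap 9.1 g 0.0
jar 264 x 517.4 561.0 ymin 276.1 ztop [95.6 96.6]
50 14 529.1
60 15 526.6
70 29 538.6
80 35 538.6
90 54 538.9
togo/30 [0.24 5.99 0.09]
```

Call:
send_rows([
  [-1, 0.035, 0.856, 0, 0, 0, 0],
  [-1, 0.035, 0.856, 0, 0, 0, 0],
  [-1, 0.035, 0.856, 0, 0, 0, 0],
  [-1, 0.035, 0.856, 0, 0, 0, 0],
  [-1, 0.035, 0.856, 0, 0, 0, 0],
  [-1, 0.035, 0.856, 0, 0, 0, 0],
  [-1, 0.03, 0.856, 0, 0, 0, 0],
  [-1, 0, 0, 0, 0, 0, 0],
  [-1, 0, 0, 0.5, 0, 0, 0],
])

```text
time: 52.75
tcp_pos: [546.9, 43.0, 196.3]
tool_rot: [[1.0, -0.0, 0.003], [-0.0, -1.0, -0.0], [0.003, 0.0, -1.0]]
wrist_force: [-0.5, -1.1, -1.1]
finger_gap: -0.002
grasp_force: 0.0
```

Call:
send_rows([
  [-1, 0, 0, 0.4, 0, 0, 0],
  [-1, 0, 0, 0.4, 0, 0, 0],
  [-1, 0, 0, 0.4, 0, 0, 0],
  [-1, 0, 0, 0.3, 0, 0, 0],
  [-1, 0, 0, 0.2, 0, 0, 0],
  [-1, 0, 0, 0.1, 0, 0, 0],
  [-1, 0, 0, 0, 0, 0, 0],
])

```text
time: 53.62
tcp_pos: [546.3, 42.9, 141.6]
tool_rot: [[1.0, -0.0, -0.0], [-0.0, -1.0, 0.0], [-0.0, -0.0, -1.0]]
wrist_force: [-1.4, 2.4, 4.9]
finger_gap: 0.001
grasp_force: 2.2
```

Call:
send_rows([
  [-1, 0, 0, 0.1, 0, 0, 0],
  [-1, 0, 0, 0, 0, 0, 0],
])

```text
time: 53.88
tcp_pos: [546.4, 42.9, 141.4]
tool_rot: [[1.0, 0.0, 0.001], [0.0, -1.0, -0.0], [0.001, 0.0, -1.0]]
wrist_force: [-13.4, 3.0, 27.0]
finger_gap: 0.003
grasp_force: 13.7
```

Rod 2 bottomed. Next is knob 1 at (546.4,117.8).

Call:
send_rows([
  [-1, 0, 0, -0.5, 0, 0, 0],
  [-1, 0, 0, -0.6, 0, 0, 0],
  [0.3, 0, -0.5, -0.1, 0, 0, 0],
  [0.3, 0, -1, 0, 0, 0, 0],
  [0.3, 0, -1, 0, 0, 0, 0],
  [0.3, 0, 0, 0, 0, 0, 0],
  [0.3, 0, 0, 0.5, 0, 0, 0],
], newtons=60)

```text
time: 54.75
tcp_pos: [546.7, 117.4, 159.3]
tool_rot: [[1.0, -0.0, 0.001], [-0.0, -1.0, -0.0], [0.001, 0.0, -1.0]]
wrist_force: [1.0, 0.3, -0.3]
finger_gap: 0.649
grasp_force: 0.0
```

```bash
python3 - <<'E'
from h import *
st();im,D=get_image("side"); C=cloud("side",D)
m=(abs(C[...,0]-547)<22)&(C[...,1]>10)&(C[...,1]<60)&(C[...,2]>110)&(C[...,2]<175); print("knob2 top",np.percentile(C[m][:,2],[80,95,99]))
togo(546.5,118.4,108)
E
```

```text
t 54.75 tcp [546.7 117.4 159.3] F [ 1.   0.3 -0.3] gap 55.2 g 0.0
knob2 top [151.24675091 152.27218134 153.0046164 ]
togo/30 [ 0.04 -0.05  1.62]
```

Call:
send_rows([
  [0.3, 0, -0.04, 0.7, 0, 0, 0],
  [0.3, 0, 0, 0.6, 0, 0, 0],
  [0.3, 0, 0, 0.32, 0, 0, 0],
  [0.3, 0, 0, 0, 0, 0, 0],
  [-1, 0, 0, 0, 0, 0, 0],
  [-1, 0, 0, 0, 0, 0, 0],
  [-1, 0, 0, 0, 0, 0, 0],
  [-1, 0, 0, 0, 0, 0, 0],
])

```text
time: 55.8
tcp_pos: [546.8, 119.1, 111.9]
tool_rot: [[1.0, -0.0, 0.002], [-0.0, -1.0, 0.001], [0.002, -0.001, -1.0]]
wrist_force: [-1.5, 4.6, 6.1]
finger_gap: 0.398
grasp_force: 59.3
```

Call:
send_rows([
  [-1, 0, 0, -0.2, 0, 0, 0],
  [-1, 0, 0, -0.3, 0, 0, 0],
  [-1, 0, 0, -0.3, 0, 0, 0],
  [-1, 0, 0, -0.3, 0, 0, 0],
  [-1, 0, 0, -0.3, 0, 0, 0],
  [-1, 0, 0, -0.17, 0, 0, 0],
  [-1, 0, 0, 0, 0, 0, 0],
])

```text
time: 56.68
tcp_pos: [546.7, 119.1, 157.9]
tool_rot: [[1.0, -0.001, 0.001], [-0.001, -1.0, 0.001], [0.001, -0.001, -1.0]]
wrist_force: [3.5, 5.1, -3.2]
finger_gap: 0.396
grasp_force: 60.8
```

```bash
python3 - <<'E'
from h import *
st()
im,D=get_image("side"); C=cloud("side",D); m=(abs(C[...,0]-637)<35)&(C[...,1]>80)&(C[...,1]<145)&(C[...,2]>162)&(C[...,2]<215); P=C[m]; print(m.sum(),P[:,0].min(),P[:,0].max(),P[:,1].min(),np.percentile(P[:,2],95))
E
```

```text
t 56.67 tcp [546.7 119.1 157.9] F [ 3.5  5.1 -3.2] gap 33.6 g 60.8
353 615.7301614724539 660.3563842730797 93.79396272334895 193.81588723776332
```

Call:
send_rows([
  [0.3, 0, 0, 0, 0, 0, 0],
  [0.3, 0, 0, 0, 0, 0, 0],
  [0.3, 0, 0, 0, 0, 0, 0],
  [0.3, 0, 0, -1, 0, 0, 0],
  [0.4, 0, 0, -1, 0, 0, 0],
  [0.5, 0.5, 0.03, -0.1, 0, 0, 0],
  [0.5, 1, 0, 0, 0, 0, 0],
  [0.5, 1, 0, 0, 0, 0, 0],
  [0.5, 0.53, 0, 0, 0, 0, 0],
  [0.5, 0, 0, 0, 0, 0, 0],
])

```text
time: 57.98
tcp_pos: [637.7, 117.4, 220.4]
tool_rot: [[1.0, -0.001, -0.001], [-0.001, -1.0, -0.0], [-0.001, 0.0, -1.0]]
wrist_force: [-1.4, -0.5, -0.2]
finger_gap: 0.75
grasp_force: 0.0
```

```bash
python3 - <<'E'
from h import *
st(); togo(637.4,118,156)
E
```

```text
t 57.98 tcp [637.7 117.4 220.4] F [-1.4 -0.5 -0.2] gap 63.7 g 0.0
togo/30 [-0.01 -0.02  2.15]
```

Call:
send_rows([
  [0.5, 0, -0.02, 0.8, 0, 0, 0],
  [0.5, 0, 0, 0.7, 0, 0, 0],
  [0.5, 0, 0, 0.4, 0, 0, 0],
  [0.5, 0, 0, 0.25, 0, 0, 0],
  [0.5, 0, 0, 0, 0, 0, 0],
], newtons=40)

```text
time: 58.6
tcp_pos: [637.2, 118.2, 156.7]
tool_rot: [[1.0, -0.001, -0.0], [-0.001, -1.0, -0.0], [-0.0, 0.0, -1.0]]
wrist_force: [-0.3, 0.1, 0.8]
finger_gap: 0.753
grasp_force: 0.0
```

Call:
send_rows([
  [-1, 0, 0, 0, 0, 0, 0],
  [-1, 0, 0, 0, 0, 0, 0],
  [-1, 0, 0, 0, 0, 0, 0],
  [-1, 0, 0, 0, 0, 0, 0],
])

```text
time: 59.1
tcp_pos: [637.6, 118.3, 157.0]
tool_rot: [[1.0, -0.001, 0.001], [-0.001, -1.0, 0.0], [0.001, -0.0, -1.0]]
wrist_force: [0.9, 1.6, 3.2]
finger_gap: 0.524
grasp_force: 40.7
```

Call:
send_rows([
  [-1, 0, 0, -0.3, 0, 0, 0],
  [-1, 0, 0, -0.7, 0, 0, 0],
  [-1, 0, 0, -0.9, 0, 0, 0],
  [-1, 0, -0.3, -0.4, 0, 0, 0],
  [-1, -0.1, -0.9, 0, 0, 0, 0],
  [-1, -0.1, -0.9, 0, 0, 0, 0],
  [-1, -0.1, -0.9, 0, 0, 0, 0],
  [-1, -0.1, -0.9, 0, 0, 0, 0],
  [-1, -0.1, -0.9, 0, 0, 0, 0],
  [-1, -0.1, -0.9, 0, 0, 0, 0],
])

```text
time: 60.35
tcp_pos: [618.8, 290.7, 224.8]
tool_rot: [[1.0, -0.0, -0.001], [-0.0, -1.0, -0.0], [-0.001, 0.0, -1.0]]
wrist_force: [0.1, 0.2, -1.3]
finger_gap: 0.523
grasp_force: 41.0
```

Call:
send_rows([
  [-1, 0, -0.15, 0, 0, 0, 0],
  [-1, 0, 0, 0, 0, 0, 0],
])

```text
time: 60.6
tcp_pos: [619.3, 293.6, 225.1]
tool_rot: [[1.0, -0.0, -0.001], [-0.0, -1.0, -0.001], [-0.001, 0.001, -1.0]]
wrist_force: [-0.0, -1.0, -1.7]
finger_gap: 0.523
grasp_force: 41.0
```

```bash
python3 - <<'E'
from h import *
st(); togo(618.8,293.6,62)
E
```

```text
t 60.6 tcp [619.3 293.6 225.1] F [-0.  -1.  -1.7] gap 44.4 g 41.0
togo/30 [-0.01 -0.    5.44]
```

Call:
send_rows([
  [-1, 0, 0, 0.6, 0, 0, 0],
  [-1, 0, 0, 1, 0, 0, 0],
  [-1, 0, 0, 1, 0, 0, 0],
  [-1, 0, 0, 1, 0, 0, 0],
  [-1, 0, 0, 0.8, 0, 0, 0],
  [-1, 0, 0, 0.4, 0, 0, 0],
  [-1, 0, 0, 0.3, 0, 0, 0],
  [-1, 0, 0, 0.2, 0, 0, 0],
  [-1, 0, 0, 0.1, 0, 0, 0],
  [-1, 0, 0, 0.05, 0, 0, 0],
])

```text
time: 61.85
tcp_pos: [619.6, 293.8, 62.4]
tool_rot: [[1.0, -0.0, 0.001], [-0.0, -1.0, 0.0], [0.001, -0.0, -1.0]]
wrist_force: [-0.3, 0.4, -0.5]
finger_gap: 0.523
grasp_force: 41.1
```

Call:
send_rows([
  [-1, 0, 0, 0.05, 0, 0, 0],
  [-1, 0, 0, 0, 0, 0, 0],
])

```text
time: 62.1
tcp_pos: [619.5, 293.8, 60.7]
tool_rot: [[1.0, -0.001, 0.0], [-0.001, -1.0, 0.0], [0.0, -0.0, -1.0]]
wrist_force: [-0.4, -1.0, -1.7]
finger_gap: 0.522
grasp_force: 41.1
```

Call:
send_rows([
  [-1, 0, 0, 0.05, 0, 0, 0],
  [-1, 0, 0, 0.02, 0, 0, 0],
  [-1, 0, 0, 0, 0, 0, 0],
])

```text
time: 62.48
tcp_pos: [619.8, 293.9, 59.9]
tool_rot: [[1.0, -0.0, 0.001], [-0.0, -1.0, 0.0], [0.001, -0.0, -1.0]]
wrist_force: [-3.2, -0.6, 6.7]
finger_gap: 0.522
grasp_force: 41.7
```

Call:
send_rows([
  [0.1, 0, 0, 0, 0, 0, 0],
  [0.4, 0, 0, 0, 0, 0, 0],
  [0.5, 0, 0, 0, 0, 0, 0],
  [0.5, 0, 0, -0.5, 0, 0, 0],
  [0.5, 0, 0, -1, 0, 0, 0],
  [0.5, 0, 0, -1, 0, 0, 0],
  [0.5, 0, 0, -1, 0, 0, 0],
  [0, -0.3, 0.4, -1, 0, 0, 0],
  [-1, -0.4, 1, -0.7, 0, 0, 0],
  [-1, -0.4, 1, 0, 0, 0, 0],
])

```text
time: 63.72
tcp_pos: [586.7, 221.2, 217.6]
tool_rot: [[1.0, -0.0, 0.005], [-0.0, -1.0, 0.001], [0.005, -0.001, -1.0]]
wrist_force: [0.4, -0.3, -0.2]
finger_gap: 0.109
grasp_force: 0.0
```

```bash
python3 - <<'E'
from h import *
st(); jarat(619,293.5); togo(546.5,118.5,210)
E
```

```text
t 63.73 tcp [586.7 221.2 217.6] F [ 0.4 -0.3 -0.2] gap 9.2 g 0.0
jar 168 x 596.8 640.3 ymin 271.7 ztop [96.5 97.6]
50 11 602.3
60 11 603.8
70 15 603.4
80 14 603.2
90 31 613.3
togo/30 [-1.3   3.32  0.23]
```

Call:
send_rows([
  [-1, -0.33, 0.83, 0, 0, 0, 0],
  [-1, -0.33, 0.83, 0, 0, 0, 0],
  [-1, -0.33, 0.83, 0, 0, 0, 0],
  [-1, -0.3, 0.83, 0, 0, 0, 0],
  [-1, 0, 0, 0.2, 0, 0, 0],
  [-1, 0, 0, 0.5, 0, 0, 0],
  [-1, 0, 0, 0.4, 0, 0, 0],
  [-1, 0, 0, 0.4, 0, 0, 0],
  [-1, 0, 0, 0.4, 0, 0, 0],
])

```text
time: 64.9
tcp_pos: [547.6, 122.8, 157.0]
tool_rot: [[1.0, 0.0, -0.0], [0.0, -1.0, 0.0], [-0.0, -0.0, -1.0]]
wrist_force: [-1.6, -0.3, 6.2]
finger_gap: -0.002
grasp_force: 3.0
```

Call:
send_rows([
  [-1, 0, 0, 0.3, 0, 0, 0],
  [-1, 0, 0, 0.25, 0, 0, 0],
  [-1, 0, 0, 0.1, 0, 0, 0],
  [-1, 0, 0, 0, 0, 0, 0],
])

```text
time: 65.4
tcp_pos: [547.8, 122.8, 141.4]
tool_rot: [[1.0, 0.001, 0.002], [0.001, -1.0, -0.0], [0.002, 0.0, -1.0]]
wrist_force: [-13.9, -1.1, 33.4]
finger_gap: -0.005
grasp_force: 16.7
```

Rod 1 bottomed. I'll retreat and check everything.

Call:
send_rows([
  [-1, 0, 0, -0.5, 0, 0, 0],
  [-1, 0, 0, -1, 0, 0, 0],
  [-1, -0.3, 0.5, -1, 0, 0, 0],
  [-1, -1, 1, 0, 0, 0, 0],
  [-1, -1, 1, 0, 0, 0, 0],
  [-1, -1, 1, 0, 0, 0, 0],
  [-1, -1, 1, 0, 0, 0, 0],
  [-1, -0.5, 1, 0, 0, 0, 0],
  [-1, 0, 1, 0, 0, 0, 0],
  [-1, 0, 1, 0, 0, 0, 0],
])

```text
time: 66.65
tcp_pos: [403.5, -103.4, 212.7]
tool_rot: [[1.0, -0.0, -0.0], [-0.0, -1.0, 0.0], [-0.0, -0.0, -1.0]]
wrist_force: [0.6, 0.9, 0.1]
finger_gap: 0.002
grasp_force: 0.0
```

```bash
python3 - <<'E'
from h import *
st()
im,D=get_image("top"); C=cloud("top",D); cv2.imwrite("pics/tf.png",cv2.resize(im[:,:,::-1],(784,588)))
for c in((458,307.7),(538,300.5),(618,293.4)):
  m=(np.hypot(C[...,0]-c[0],C[...,1]-c[1])<40)&(C[...,2]>80); P=C[m]; print("jar",cv2.minEnclosingCircle(P[:,:2].astype(np.float32)),np.median(P[:,2]))
for y in(117.7,37.7,-42):
  m=np.hypot(C[...,0]-546.4,C[...,1]-y)<10; print("knob",np.median(C[m&(C[...,2]>100)][:,2]))
im,D=get_image("side"); cv2.imwrite("pics/sf.png",cv2.resize(im[:,:,::-1],(784,588)))
E
```

```text
t 66.65 tcp [ 403.5 -103.4  212.7] F [0.6 0.9 0.1] gap 0.1 g 0.0
jar ((458.5557861328125, 307.3821105957031), 23.192567825317383) 93.38530126405544
jar ((538.2761840820312, 300.51312255859375), 23.8165340423584) 92.94600794607413
jar ((617.2230834960938, 294.05255126953125), 23.877391815185547) 93.22806567635985
knob 149.731870792358
knob 150.1786131795949
knob 149.31531297782658
```

View pics/tf.png

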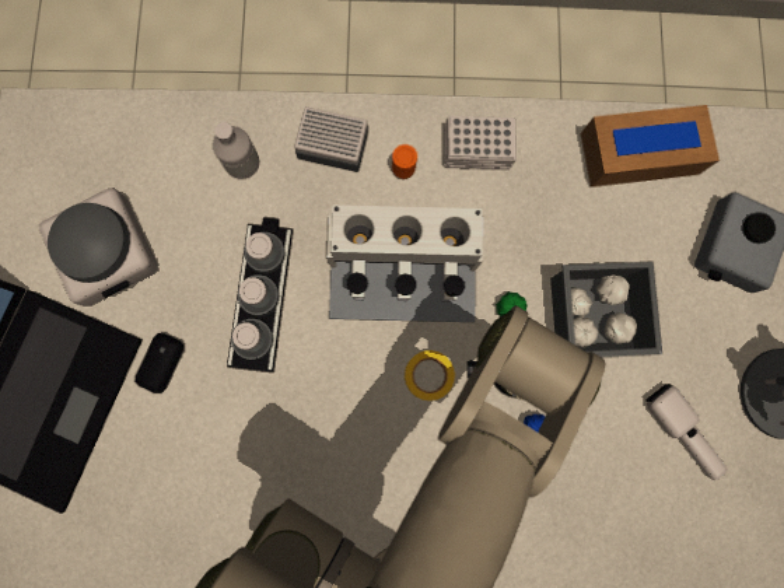

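View pics/sf.png

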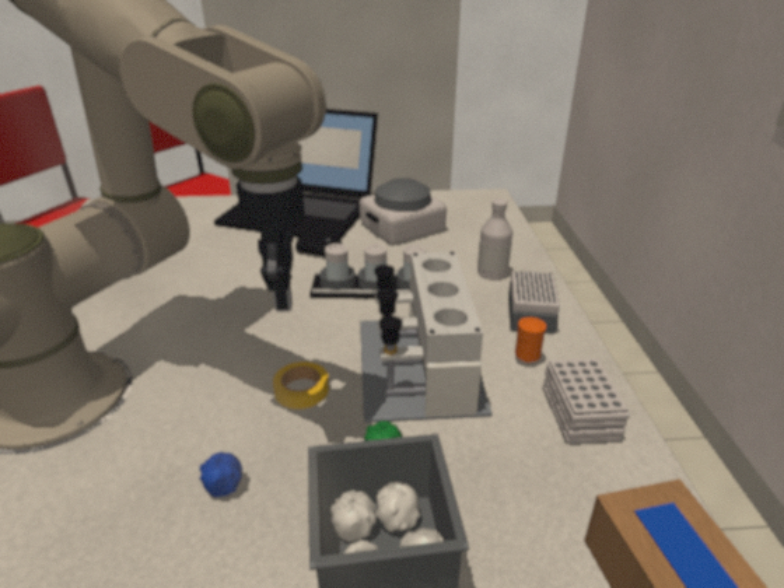

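The top view shows the three jars seated at (263,247), (257,293) and (250,338), four wipes in the bin around (600,310), empty bores and all knobs down. The tape and other objects are where they were.

```bash
python3 -c "
from plant import *
print(sign_off())"
```

```text
the job is handed in; nothing more can be done
None
```

I handed the job in at about 67 s: all four wipes are in the bin, all three jars stand seated upright in the carrier cups, the three rods are fully down, and the final pictures show nothing else moved; the sign-off gave no verdict.

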